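# Sweep the steel washers through the counting tray's gate

## Robot

A 7-joint arm with a two-finger parallel gripper is mounted at the origin on a cart in front of the work surface, level with it; the furniture and walls round the work are solid. World frame = base frame: x ahead of the robot, y to its left, z up, the work surface at z = 0. Lengths are in m, angles in rad, forces in N, time in s.
With the tool pointing down it reaches from about 0.425 to 0.925 m from the base axis. Payload 6.8 kg.
Tool frame: the origin (TCP) lies between the finger pads; the fingertips stand 22 mm ahead of it and the grasp point (between the pads) lies 3 mm ahead of it; z points along the fingers, y is the direction in which the jaws open and shut (so a half turn about z gives the same grasp; the last joint's range is limited). The gripper opens to 85 mm and grips with 20 to 120 N. Pads are 22 mm wide; open, the fingers measure 114 mm over their backs; the gripper's body (76 mm by 85 mm) begins 54 mm behind the grasp point. The pads swing forward as they close: fully open they stand 13 mm farther back than shut.
Start: joints at [-1.436, 0.477, 0.022, 1.555, -0.011, 1.109, -0.083], TCP at [0.162, 0.655, 0.216] pointing down, gripper open.
Joint ranges: [-2.96, 2.96], [-0.34, 2.1], [-1.41, 1.46], [0.24, 2.44], [-1.37, 4.51], [0.17, 1.92], [-2.96, 2.96]. Speed limits (rad/s): [2.39, 2.39, 3.14, 3.14, 3.14, 3.14, 3.14].

## Interface

Orientations are given as a unit quaternion [w, x, y, z].
In Python, from station import bot gives the robot as it stands. The module is installed in compiled form; this text tells all that it offers.
- The arm moves only by the tool drive_tool, never from a script. Its argument "series" is one flat list of numbers, 7 for each row, row after row: the opening, from -1 (shut) to 1 (fully open), then the shift along the tool's x, y, z in mm, then the turn, a rotation vector about the tool's x, y, z in rad. In form: [jaw, x, y, z, wx, wy, wz, jaw, x, y, z, wx, wy, wz, ...]. A call has 1 to 12 rows; each row shifts and turns the commanded pose from where the row before left it, along the tool's axes as they then stand; what a row does not reach is not made up. A row lasts 1/8 s, in which the tool goes at most 62.5 mm and 10.7 degrees, less where a joint would pass 70% of its speed; a pose out of reach is approached as far as the arm can. A call with a gripper value outside its range is refused whole. The fingers move at their own pace and stop on an object; "force" is the grip in N (left out, the last holds). Time passes only in rows, so rows that do not move let the fingers close. It gives the time, the measured TCP pose, the force and the opening at its end, in the units of the state.
- bot.get_obs(): the state, without advancing time (a new reading comes with each control period).
- bot.read_camera(name): name is "scene" or "top"; returns a dict with "pixels" (384x512x3 uint8, blue, green, red), "camera_matrix" (3x3 intrinsics, pixels), "rvec" (rotation vector, rad) and "tvec" (3), from world to camera coordinates, as OpenCV has them. Camera axes: x right, y down, z forward; pixel columns grow to the right and rows downward; lengths in m; the calibration is good to about 2 mm. A picture is of the moment at which its call begins. There is no depth.
- bot.hand_in(): hands the job in, once; it reports no verdict.
The state is a dict: "t": time; "q": joint angles; "joint_vel": joint speeds; "joint_torque": joint torques, N m; "eef_pos": TCP position; "tool_rot": TCP orientation; "contact_force": force on the tool from outside, world axes, zero at the start; "torque": the same for the moment, N m; "gripper_width": opening from 0.0 (shut) to 1.0 (fully open).
Only numpy, scipy, OpenCV 4.12 (cv2) and the standard library are available. Lean on these libraries where they do the work, as an engineer would, in place of code of your own. Each camera call takes 0.05 s, during which the arm holds its last target. There are 200 camera calls.

## Task

With the fingertips, sweep the three loose steel washers along the counting tray's deck and through its narrow gate, one at a time, so that each drops into the slot behind it. Only push them gently: do not pinch, jam or lift a washer. Leave the brass washer where it lies and do not disturb the things standing round the tray.

Things in the scene. Friction and masses are not known exactly. Their poses are not given: they have to be found in the camera images.
- tray: counting tray fixed to the table: dark flat deck 60 mm above the table, aluminium rim 10 mm high and 4 mm thick, its front narrowing to a gate, a yellow-walled slot past it. Origin on the table under the middle of the gate; +x along the deck through the gate into the slot, z up. In this frame the deck with its rim spans x -205 to +3 mm and, behind x -90, y +-120 mm
- gate (a point): middle of the gate on the deck surface, axes as the tray's. The gate is 46 mm wide (y +-23 mm), open at the top, between two 8 mm thick round posts. The rim runs to it as a funnel at 45 degrees, straight from (x -90, y +-118) to (x 0, y +-28) mm. The deck ends 3 mm past the gate line, where the slot begins
- slot (a point): middle of the slot's floor, 33 mm past the gate, 4 mm above the table (56 mm below the deck). The slot is an open-topped pocket, x +3 to +63, y -30 to +30 mm in the tray's frame, walls 6 mm thick, tops 10 mm above the deck; a washer tips in once its centre is past the deck's edge
- washer_steel_1: loose steel (silver-grey) washer: flat ring, 34 mm outside diameter, 14 mm hole (too small for a fingertip), 8 mm thick, about 50 g, polished (friction about 0.25), lying flat on the tray's deck; origin at the centre of its underside, z up its axis
- washer_steel_2: loose steel (silver-grey) washer: flat ring, 34 mm outside diameter, 14 mm hole (too small for a fingertip), 8 mm thick, about 50 g, polished (friction about 0.25), lying flat on the tray's deck; origin at the centre of its underside, z up its axis
- washer_steel_3: loose steel (silver-grey) washer: flat ring, 34 mm outside diameter, 14 mm hole (too small for a fingertip), 8 mm thick, about 50 g, polished (friction about 0.25), lying flat on the tray's deck; origin at the centre of its underside, z up its axis
- washer_brass: loose brass (yellow) washer, to be left alone: flat ring, 34 mm outside diameter, 14 mm hole (too small for a fingertip), 8 mm thick, about 50 g, polished (friction about 0.25), lying flat on the tray's deck; origin at the centre of its underside, z up its axis
- steel_cup: steel cup, 72 mm wide, 82 mm high, standing loose beyond the tray; origin at the centre of its underside
- drop_bottle: small dark brown bottle with a white cap, 30 mm wide, 62 mm high, standing loose beyond the tray; origin at the centre of its underside
- dye_bottle: amber bottle with a black cap, 42 mm wide, 85 mm high, standing loose beyond the tray; origin at the centre of its underside
- marker_black: black felt marker, 132 x 16 x 16 mm, lying loose left of the tray; origin under its middle, x along it
- tub_lid_up: pink round lid, 98 mm wide, 16 mm high, lying loose open side up left of the tray; origin at the centre of its underside
- tub_13: open pink tub, 96 mm wide, 55 mm high, standing loose left of the tray; origin at the centre of its underside
Not all that is in view belongs to the job. What is shaped like the washer_steel_2 but green or purple is not meant.

How it is judged:
On the way, in this order (a step that is already met when the one before it is completed fails the run):
1. a first steel washer is in the slot (((x of washer_steel_1 in the frame of tray between 0 and 0.066 m and y of washer_steel_1 in the frame of tray between -0.033 and 0.033 m and height (world z) of washer_steel_1 below 0.05 m) or (x of washer_steel_2 in the frame of tray between 0 and 0.066 m and y of washer_steel_2 in the frame of tray between -0.033 and 0.033 m and height (world z) of washer_steel_2 below 0.05 m) or (x of washer_steel_3 in the frame of tray between 0 and 0.066 m and y of washer_steel_3 in the frame of tray between -0.033 and 0.033 m and height (world z) of washer_steel_3 below 0.05 m))), for 0.2 s.
2. two steel washers are in the slot ((((x of washer_steel_1 in the frame of tray between 0 and 0.066 m and y of washer_steel_1 in the frame of tray between -0.033 and 0.033 m and height (world z) of washer_steel_1 below 0.05 m) and (x of washer_steel_2 in the frame of tray between 0 and 0.066 m and y of washer_steel_2 in the frame of tray between -0.033 and 0.033 m and height (world z) of washer_steel_2 below 0.05 m)) or ((x of washer_steel_1 in the frame of tray between 0 and 0.066 m and y of washer_steel_1 in the frame of tray between -0.033 and 0.033 m and height (world z) of washer_steel_1 below 0.05 m) and (x of washer_steel_3 in the frame of tray between 0 and 0.066 m and y of washer_steel_3 in the frame of tray between -0.033 and 0.033 m and height (world z) of washer_steel_3 below 0.05 m)) or ((x of washer_steel_2 in the frame of tray between 0 and 0.066 m and y of washer_steel_2 in the frame of tray between -0.033 and 0.033 m and height (world z) of washer_steel_2 below 0.05 m) and (x of washer_steel_3 in the frame of tray between 0 and 0.066 m and y of washer_steel_3 in the frame of tray between -0.033 and 0.033 m and height (world z) of washer_steel_3 below 0.05 m)))), for 0.2 s.
3. all three steel washers are in the slot (x of washer_steel_1 in the frame of tray between 0 and 0.066 m and y of washer_steel_1 in the frame of tray between -0.033 and 0.033 m and height (world z) of each of washer_steel_1, washer_steel_2, washer_steel_3 below 0.05 m and x of washer_steel_2 in the frame of tray between 0 and 0.066 m and y of washer_steel_2 in the frame of tray between -0.033 and 0.033 m and x of washer_steel_3 in the frame of tray between 0 and 0.066 m and y of washer_steel_3 in the frame of tray between -0.033 and 0.033 m), for 0.2 s.
At the end, for the whole second after the job is handed in: All three steel washers lie at rest in the slot (centre inside the slot's walls, at least 10 mm below the deck); the brass washer is still on the deck, within 25 mm of where it started (all of step 3 and linear speed of each of washer_steel_1, washer_steel_2, washer_steel_3 below 0.02 m/s and distance of washer_brass from where it was at the start of the episode below 0.025 m and x of washer_brass in the frame of tray below -0.03 m and height (world z) of washer_brass above 0.054 m); the robot touches nothing.
It fails at once if a washer is lifted more than 12 mm off the deck (height (world z) of any of washer_steel_1, washer_steel_2, washer_steel_3, washer_brass above 0.072 m).
It fails at once if two steel washers are in the gate (within 22 mm of the gate line) at once (((x of washer_steel_1 in the frame of tray between -0.022 and 0.022 m and height (world z) of washer_steel_1 above 0.054 m and y of washer_steel_1 in the frame of tray between -0.03 and 0.03 m) and (x of washer_steel_2 in the frame of tray between -0.022 and 0.022 m and height (world z) of washer_steel_2 above 0.054 m and y of washer_steel_2 in the frame of tray between -0.03 and 0.03 m)) or ((x of washer_steel_1 in the frame of tray between -0.022 and 0.022 m and height (world z) of washer_steel_1 above 0.054 m and y of washer_steel_1 in the frame of tray between -0.03 and 0.03 m) and (x of washer_steel_3 in the frame of tray between -0.022 and 0.022 m and height (world z) of washer_steel_3 above 0.054 m and y of washer_steel_3 in the frame of tray between -0.03 and 0.03 m)) or ((x of washer_steel_2 in the frame of tray between -0.022 and 0.022 m and height (world z) of washer_steel_2 above 0.054 m and y of washer_steel_2 in the frame of tray between -0.03 and 0.03 m) and (x of washer_steel_3 in the frame of tray between -0.022 and 0.022 m and height (world z) of washer_steel_3 above 0.054 m and y of washer_steel_3 in the frame of tray between -0.03 and 0.03 m))).
It fails at once if a washer is pinched or jammed (fingers press on it with more than 20 N) (contact force between the fingers and washer_steel_1 above 20 N or contact force between the fingers and washer_steel_2 above 20 N or contact force between the fingers and washer_steel_3 above 20 N or contact force between the fingers and washer_brass above 20 N).
It fails at once if the brass washer is moved more than 25 mm (distance of washer_brass from where it was at the start of the episode above 0.025 m).
It fails at once if a thing standing round the tray is disturbed (moved more than 20 mm or tipped) (distance of any of steel_cup, drop_bottle, dye_bottle, marker_black, tub_lid_up, tub_13 from where it was at the start of the episode above 0.02 m or angle between any of steel_cup, drop_bottle, dye_bottle, marker_black, tub_lid_up, tub_13's own z axis and vertical above 0.5 rad).
It also fails if it takes over 64 s, if anything falls off the work surface, if the arm or the gripper's body presses on something with over 40 N, if the wrist force passes 120 N, or if a joint passes its speed limit or range.

## Working session

There is one attempt and no reset: what is moved stays moved. The work goes in short steps, Python scripts to look and compute and a tool call to move; the robot and the scene stay as the last step left them, time stands still between calls to the robot, and variables do not carry over. Pictures are saved under pics/ and viewed, about 8 in all and at most 12, crops included, and the job is handed in when it is done.

Besides the shell and the picture viewer there is one more tool, called after "Request:" by a JSON object that holds its "name" and its "arguments". drive_tool: Moves the arm, as the interface text tells. Its arguments: {"type":"object","properties":{"series":{"type":"array"},"force":{"type":"number"}},"required":["series"]}

```bash
mkdir -p pics
cat > h.py <<'E'
import numpy as np, cv2
from station import bot
def cam(n):
    c=bot.read_camera(n); R,_=cv2.Rodrigues(np.array(c['rvec'],float))
    return c['pixels'],np.array(c['camera_matrix'],float),R,np.array(c['tvec'],float).ravel()
def ray(c,u,v,z):
    _,K,R,t=c; d=R.T@np.linalg.solve(K,[u,v,1.]); o=-R.T@t
    return o+d*(z-o[2])/d[2]
def proj(c,p):
    _,K,R,t=c; q=K@(R@np.array(p,float)+t); return q[:2]/q[2]
E
python3 - <<'E'
from h import *
for n in('scene','top'):
    c=cam(n); cv2.imwrite(f'pics/{n}0.png',c[0]); print(n,-c[2].T@c[3], c[1][0,0]); 
o=bot.get_obs(); print({k:np.round(o[k],3) for k in o})
E
```

```text
scene [0.21720871 0.53701016 0.86339114] 367.5942342279617
top [ 0.40989727 -0.07690505  0.90836928] 362.2750481861815
{'t': np.float64(0.1), 'q': array([-1.436,  0.478,  0.022,  1.556, -0.012,  1.109, -0.083]), 'joint_vel': array([-0.   , -0.003, -0.   , -0.003,  0.001, -0.001,  0.   ]), 'joint_torque': array([ 4.0000e-03, -5.9776e+01,  1.6140e+00, -2.8196e+01,  1.3000e-02,
        5.0000e-03, -0.0000e+00]), 'eef_pos': array([0.162, 0.655, 0.215]), 'tool_rot': array([-0.   ,  0.121,  0.993, -0.001]), 'contact_force': array([-0.279, -0.055,  0.001]), 'torque': array([0.002, 0.004, 0.032]), 'gripper_width': np.float64(1.001)}
```

View pics/top0.png

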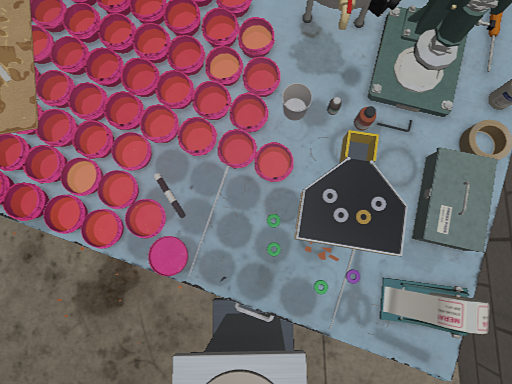

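View pics/scene0.png

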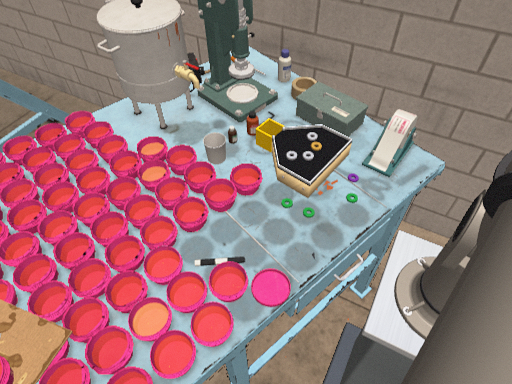

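The top view shows the tray with its slot at about (360,147). Steel washers sit at about (330,196), (341,215) and (368,199), and brass at (364,217). Green rings at (274,220), (274,249), (321,287) and a purple one at (353,276) lie off the tray and are decoys. The scene view matches: steel at (312,136), (292,155), (308,156) and brass at (316,146).

Run:
```python
from h import *
T=cam('top'); S=cam('scene')
def wash(c,box,tag):
    x0,y0,x1,y1=box; im=c[0][y0:y1,x0:x1]; g=im.max(2)
    hsv=cv2.cvtColor(im,cv2.COLOR_BGR2HSV)
    n,l,s,cen=cv2.connectedComponentsWithStats((g>95).astype(np.uint8))
    for i in range(1,n):
        if 25<s[i,4]<400 and s[i,2]<25 and s[i,3]<25:
            x,y,w,h,_=s[i]
            cnt=cv2.findContours((l==i).astype(np.uint8),0,2)[0][0]
            (mx,my),r=cv2.minEnclosingCircle(cnt)
            M=cv2.moments(cv2.convexHull(cnt)); u,v=M['m10']/M['m00']+x0,M['m01']/M['m00']+y0
            sat=hsv[l==i][:,1].mean()
            print(tag,np.round([u,v,r],1),s[i,4],'sat',round(sat),'xyz',np.round(ray(c,u,v,.066),4))
wash(T,(297,155,408,255),'top'); wash(S,(272,122,352,195),'scene')
# yellow slot walls
for c,box,t in((T,(330,120,390,170),'top'),):
    x0,y0,x1,y1=box; h=cv2.cvtColor(c[0][y0:y1,x0:x1],cv2.COLOR_BGR2HSV)
    m=cv2.inRange(h,(20,120,90),(35,255,255)); cnt=max(cv2.findContours(m,0,2)[0],key=cv2.contourArea)
    r=cv2.minAreaRect(cnt); b=cv2.boxPoints(r)+[x0,y0]
    print('slot',[np.round(ray(c,*p,.07)[:2],4) for p in b])
cv2.imwrite('pics/crop.png',np.hstack([cv2.resize(T[0][120:265,290:415],None,fx=3.2,fy=4,interpolation=2),cv2.resize(S[0][110:210,250:360],None,fx=3.6,fy=5.8,interpolation=2)]))
```

```text
top [329.5 195.5   7.6] 147 sat 19 xyz [ 0.5173 -0.2271  0.066 ]
top [378.3 203.4   7.6] 147 sat 19 xyz [ 0.495  -0.3378  0.066 ]
top [340.5 214.5   7.6] 148 sat 19 xyz [ 0.4721 -0.2496  0.066 ]
top [363.  216.5   7.7] 149 sat 140 xyz [ 0.4659 -0.3007  0.066 ]
scene [311.8 135.8   5.1] 68 sat 8 xyz [ 0.4942 -0.3356  0.066 ]
scene [316.  145.8   5.3] 76 sat 165 xyz [ 0.4644 -0.298   0.066 ]
scene [291.2 154.8   5.4] 75 sat 8 xyz [ 0.5166 -0.2251  0.066 ]
scene [307.9 155.    5.2] 76 sat 7 xyz [ 0.4708 -0.2481  0.066 ]
slot [array([ 0.5976, -0.2552]), array([ 0.6746, -0.2695]), array([ 0.6607, -0.3495]), array([ 0.5843, -0.3343])]
```

View pics/crop.png

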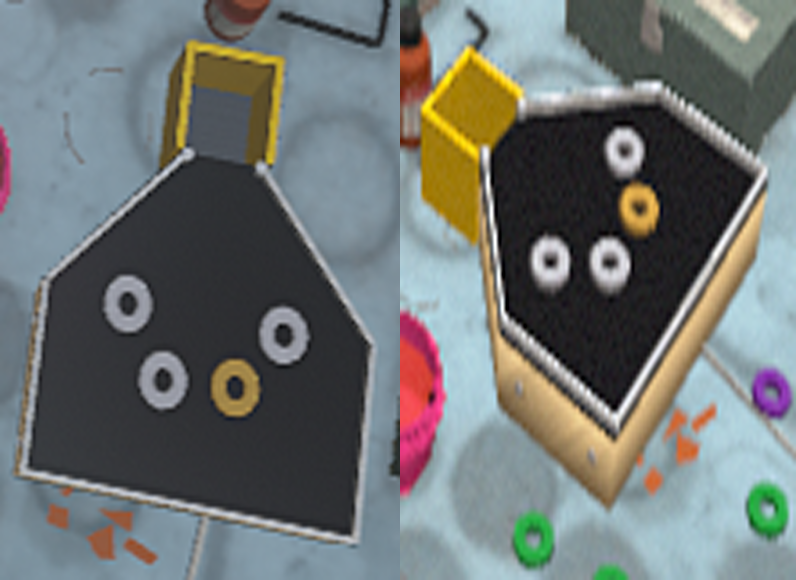

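Run:
```python
from h import *
T=cam('top')
px=[(348.75,158.75),(371.9,162),(303.75,190.5),(406.6,206.25),(296.25,237.5),(400.9,255)]
tr=np.float32([(0,.027),(0,-.027),(-.09,.119),(-.09,-.119),(-.204,.119),(-.204,-.119)])
w=np.float32([ray(T,*p,.07)[:2] for p in px])
M,_=cv2.estimateAffinePartial2D(tr,w); s=np.hypot(M[0,0],M[1,0]); print('scale',s,'yaw',np.arctan2(M[1,0],M[0,0]),'org',M[:,2])
print('resid mm',np.round(1000*(tr@M[:,:2].T+M[:,2]-w),1).tolist())
a=np.arctan2(M[1,0],M[0,0]); R=np.array([[np.cos(a),-np.sin(a)],[np.sin(a),np.cos(a)]]); o=w.mean(0)-R@tr.mean(0); print('o',o)
for n,p in dict(A=(.517,-.2261),C=(.4946,-.3367),B=(.4714,-.2489),brass=(.4652,-.2994)).items(): print(n,np.round(1000*R.T@(np.array(p)-o),1))
S=cam('scene')
def tri(a,b):
    P=[c[1]@np.c_[c[2],c[3]] for c in(T,S)]; X=cv2.triangulatePoints(P[0],P[1],np.float64(a),np.float64(b)).ravel(); return np.round(X[:3]/X[3],4)
for a,b in(((329.5,195.5),(291.2,154.8)),((378.3,203.4),(311.8,135.8)),((340.5,214.5),(307.9,155))): print('tri',tri(a,b))
```

```text
scale 0.9927968375409888 yaw -0.19892776470523746 org [ 0.59703428 -0.30195242]
resid mm [[0.2, 0.8], [-0.5, 1.3], [2.2, -0.9], [0.2, -0.0], [-0.8, -1.0], [-1.3, -0.2]]
o [ 0.5977262 -0.3020919]
A [-94.2  58.5]
C [-94.3 -54.3]
B [-134.3   27.2]
brass [-130.4  -23.6]
tri [ 0.5175 -0.2275  0.0636]
tri [ 0.4953 -0.3388  0.0628]
tri [ 0.4719 -0.2503  0.0638]
```

The calibration fits: tray scale is 0.993, residuals are 2 mm or less, and heights are about 63 mm. In the tray frame (mm), A is at (-94,58), C at (-94,-54), B at (-134,27) and brass at (-130,-24). I'll cradle each washer between slightly open fingers and push along -tool x, in the order A, C, B.

Request:
{"name": "drive_tool", "arguments": {"series": [-0.62,-40,-21,0,0,0,0,-0.62,-40,-21,0,0,0,0,-0.62,-40,-21,0,0,0,0,-0.62,-40,-21,0,0,0,0,-0.62,-40,-21,0,0,0,0,-0.62,-40,-21,0,0,0,0,-0.62,-40,-21,0,0,0,0,-0.62,-40,-21,0,0,0,0,-0.62,-40,-21,0,0,0,0,-0.62,-40,-21,0,0,0,0], "force": 20}}

```text
t: 1.55
eef_pos: [0.501, 0.3542, 0.2163]
tool_rot: [0.0, 0.121, 0.993, 0.0]
contact_force: [0.6, 0.2, 0.3]
gripper_width: 0.19
```

Request:
{"name": "drive_tool", "arguments": {"series": [-0.62,-11,-45,0,0,0,0,-0.62,-11,-45,0,0,0,0,-0.62,-11,-45,0,0,0,0,-0.62,-11,-45,0,0,0,0,-0.62,-11,-45,0,0,0,0,-0.62,-11,-45,0,0,0,0,-0.62,-11,-45,0,0,0,0,-0.62,-11,-45,0,0,0,0]}}

```text
t: 2.55
eef_pos: [0.4988, -0.0169, 0.2164]
tool_rot: [0.0, 0.121, 0.993, 0.0]
contact_force: [1.0, -0.5, -0.1]
gripper_width: 0.19
```

```bash
cat > plan.py <<'E'
from h import *
from scipy.spatial.transform import Rotation as Ro
O=np.array([.5975,-.302]); YAW=-.199
RT=Ro.from_euler('z',YAW).as_matrix()[:2,:2]
def wash(box=(290,150,410,258)):
    c=cam('top'); x0,y0,x1,y1=box; im=c[0][y0:y1,x0:x1]; h=cv2.cvtColor(im,cv2.COLOR_BGR2HSV)
    n,l,s,_=cv2.connectedComponentsWithStats((im.max(2)>95).astype(np.uint8))
    for i in range(1,n):
        if 60<s[i,4]<260 and s[i,2]<22 and s[i,3]<22:
            k=cv2.findContours((l==i).astype(np.uint8),0,2)[0][0]; M=cv2.moments(cv2.convexHull(k))
            p=ray(c,M['m10']/M['m00']+x0,M['m01']/M['m00']+y0,.066)[:2]
            print('washer',np.round(1000*RT.T@(p-O)-[0,1.]),'area',s[i,4],'sat',round(h[l==i][:,1].mean()))
    return c
def plan(wps):
    """wps: (x,y tray mm, tip height mm, heading tray deg); turn first, then shift"""
    o=bot.get_obs(); q=o['tool_rot']; R=Ro.from_quat([q[1],q[2],q[3],q[0]]); p=np.array(o['eef_pos'])
    f=-R.as_matrix()[:,0]; print('now tray',np.round(1000*RT.T@(p[:2]-O),1),'tip',round(1000*p[2]-22,1),'head',round(np.degrees(np.arctan2(f[1],f[0])-YAW),1),'t',round(float(o['t']),2),'F',np.round(o['contact_force'],1),'w',round(float(o['gripper_width']),3))
    for x,y,z,hd in wps:
        f=-R.as_matrix()[:,0]; d=np.radians(hd)+YAW-np.arctan2(f[1],f[0]); R=R*Ro.from_rotvec([0,0,-d])
        t=np.r_[O+RT@[x/1e3,y/1e3],(z+22)/1e3]; print((x,y,z,hd),'turn',round(-d,3),'shift',np.round(1000*R.inv().apply(t-p),1)); p=t
E
python3 - <<'E'
from plan import *
plan([(-120,80,150,-40),(-120,80,63,-40)])
E
```

```text
now tray [-153.1  260. ] tip 194.4 head -2.5 t 2.55 F [ 1.  -0.5 -0.1] w 0.19
(-120, 80, 150, -40) turn 0.654 shift [-141.1 -116.6   44.4]
(-120, 80, 63, -40) turn 0.0 shift [ 0.  -0.1 87. ]
```

Request:
{"name": "drive_tool", "arguments": {"series": [-0.62,0,0,0,0,0,0.1635,-0.62,0,0,0,0,0,0.1635,-0.62,0,0,0,0,0,0.1635,-0.62,0,0,0,0,0,0.1635,-0.62,-35.3,-29.1,11,0,0,0,-0.62,-35.3,-29.1,11,0,0,0,-0.62,-35.3,-29.1,11,0,0,0,-0.62,-35.3,-29.1,11,0,0,0,-0.62,0,0,30,0,0,0,-0.62,0,0,30,0,0,0,-0.62,0,0,10,0,0,0,-0.62,0,0,0,0,0,0]}}

```text
t: 4.05
eef_pos: [0.496, -0.1983, 0.1021]
tool_rot: [-0.0, 0.433, 0.901, -0.0]
contact_force: [0.7, -0.0, 0.2]
gripper_width: 0.188
```

Run:
```python
from plan import *
c=wash(); S=cam('scene')
plan([(-120,80,63,-40)])
cv2.imwrite('pics/c2.png',np.hstack([cv2.resize(c[0][140:260,290:410],(480,480)),cv2.resize(S[0][110:200,265:355],(480,480))])[:, :800+160:1])
cv2.imwrite('pics/c2.png',np.hstack([cv2.resize(c[0][140:260,290:410],(400,400)),cv2.resize(S[0][110:200,265:355],(400,400))]))
```

```text
now tray [-119.1   81.5] tip 81.2 head -40.0 t 4.15 F [0.1 0.1 0.4] w 0.187
(-120, 80, 63, -40) turn 0.001 shift [-0.3 -1.8 18.2]
```

View pics/c2.png

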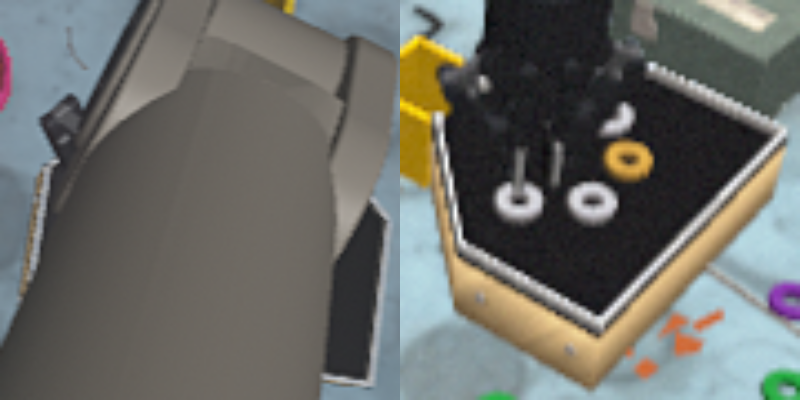

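Run:
```python
from plan import *
S=cam('scene')
for n,u,v in(('near tip',400+520-400-400,195),):
    pass
for cu,cv_ in((120,195),(157,184)):
    u,v=265+cu*.225,110+cv_*.225; p=ray(S,u,v,.081); print((round(u),round(v)),np.round(p,3),np.round(1000*RT.T@(p[:2]-O)))
o=bot.get_obs();p=np.array(o['eef_pos']);p[2]-=.022
print(proj(S,p),p, [np.round(x*1) for x in [proj(S,(.517,-.2261,.066))]])
im=S[0][100:180,255:345]; cv2.imwrite('pics/c3.png',cv2.resize(im,(675,600),interpolation=2))
```

```text
(292, 154) [ 0.51  -0.216  0.081] [-102.   67.]
(300, 151) [ 0.492 -0.237  0.081] [-116.   43.]
[293.72270742 158.8359615 ] [ 0.49695796 -0.19852197  0.08130882] [array([291., 155.])]
```

View pics/c3.png

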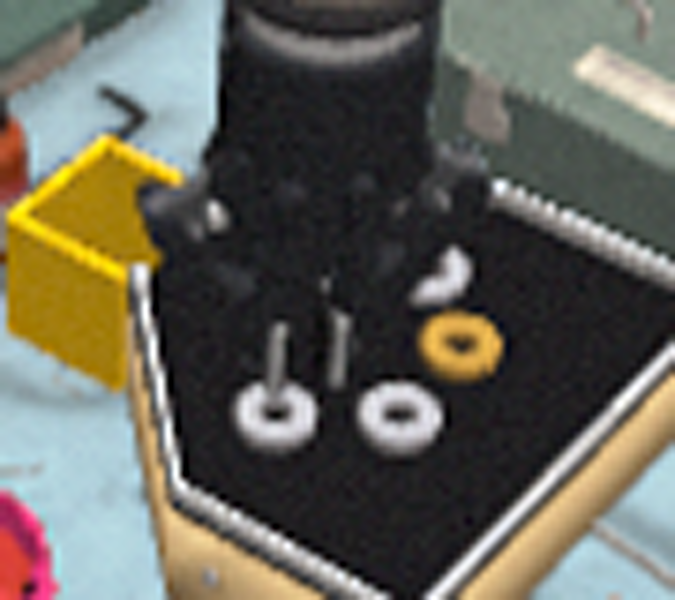

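Request:
{"name": "drive_tool", "arguments": {"series": [-0.62,0,0,6,0,0,0,-0.62,0,0,6,0,0,0,-0.62,0,0,5,0,0,0,-0.62,0,0,0,0,0,0]}}

```text
t: 4.7
eef_pos: [0.4957, -0.1983, 0.0847]
tool_rot: [-0.0, 0.434, 0.901, -0.0]
contact_force: [-0.9, -0.4, 0.2]
gripper_width: 0.194
```

Run:
```python
from plan import *
S=cam('scene'); plan([])
o=bot.get_obs();p=np.array(o['eef_pos'])
for z in(.06,.07,.08,.09): print(z,(np.round(proj(S,(p[0],p[1],z)),1)-[255,100])*7.5)
im=S[0][100:180,255:345]; cv2.imwrite('pics/c4.png',cv2.convertScaleAbs(cv2.resize(im,(675,600),interpolation=2),alpha=1.8,beta=10))
```

```text
now tray [-120.1   81.5] tip 62.9 head -40.0 t 4.75 F [ 0.4 -0.1  0.4] w 0.188
0.06 [289.5 480. ]
0.07 [291. 462.]
0.08 [292.5  444.75]
0.09 [294.   426.75]
```

View pics/c4.png

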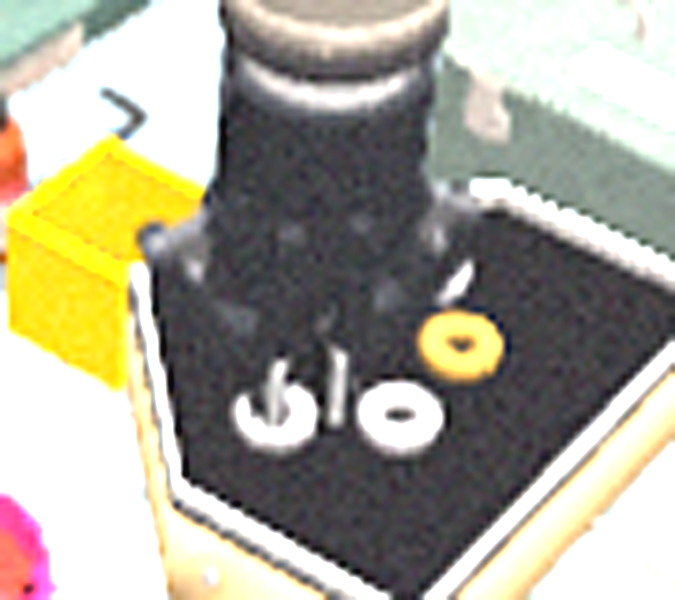

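Crop pic 6: washer A is at crop (275,412). The two light pad ends, at (275,425) and (338,425), look about 20 mm higher than the nominal geometry, so I'll go down in small steps while watching the force.

Request:
{"name": "drive_tool", "arguments": {"series": [-0.62,0,0,3,0,0,0,-0.62,0,0,0,0,0,0]}}

```text
t: 5.0
eef_pos: [0.496, -0.1983, 0.082]
tool_rot: [-0.0, 0.434, 0.901, -0.0]
contact_force: [0.3, 0.4, -0.5]
gripper_width: 0.187
```

Request:
{"name": "drive_tool", "arguments": {"series": [-0.62,0,0,1.5,0,0,0,-0.62,0,0,0,0,0,0]}}

```text
t: 5.25
eef_pos: [0.496, -0.1983, 0.0806]
tool_rot: [-0.0, 0.434, 0.901, -0.0]
contact_force: [-0.8, 0.1, -0.0]
gripper_width: 0.19
```

Request:
{"name": "drive_tool", "arguments": {"series": [-0.62,0,0,2,0,0,0,-0.62,0,0,0,0,0,0]}}

```text
t: 5.5
eef_pos: [0.496, -0.1983, 0.0786]
tool_rot: [-0.0, 0.434, 0.901, -0.0]
contact_force: [-0.2, -0.8, -0.7]
gripper_width: 0.189
```

Request:
{"name": "drive_tool", "arguments": {"series": [-0.62,0,0,2,0,0,0,-0.62,0,0,0,0,0,0]}}

```text
t: 5.75
eef_pos: [0.496, -0.1983, 0.0765]
tool_rot: [-0.0, 0.433, 0.901, -0.0]
contact_force: [-0.2, 0.1, 0.6]
gripper_width: 0.186
```

Request:
{"name": "drive_tool", "arguments": {"series": [-0.62,0,0,2,0,0,0,-0.62,0,0,0,0,0,0]}}

```text
t: 6.0
eef_pos: [0.496, -0.1983, 0.0745]
tool_rot: [-0.0, 0.434, 0.901, -0.0]
contact_force: [0.8, -0.1, 0.6]
gripper_width: 0.19
```

Request:
{"name": "drive_tool", "arguments": {"series": [-0.62,0,0,2,0,0,0,-0.62,0,0,0,0,0,0]}}

```text
t: 6.25
eef_pos: [0.496, -0.1983, 0.0725]
tool_rot: [-0.0, 0.434, 0.901, -0.0]
contact_force: [0.3, -0.0, -0.2]
gripper_width: 0.188
```

Run:
```python
from plan import *
S=cam('scene'); plan([])
o=bot.get_obs();p=np.array(o['eef_pos'])
for z in(.05,.06,.07,.08): print(z,(np.round(proj(S,(p[0],p[1],z)),1)-[270,120])*12)
im=S[0][120:170,270:325]; cv2.imwrite('pics/c5.png',cv2.convertScaleAbs(cv2.resize(im,None,fx=12,fy=12,interpolation=2),alpha=1.8,beta=20))
```

```text
now tray [-120.    81.6] tip 50.6 head -40.0 t 6.3 F [-0.   0.3  0.3] w 0.191
0.05 [279.6 554.4]
0.06 [282. 528.]
0.07 [284.4 499.2]
0.08 [288.  471.6]
```

View pics/c5.png

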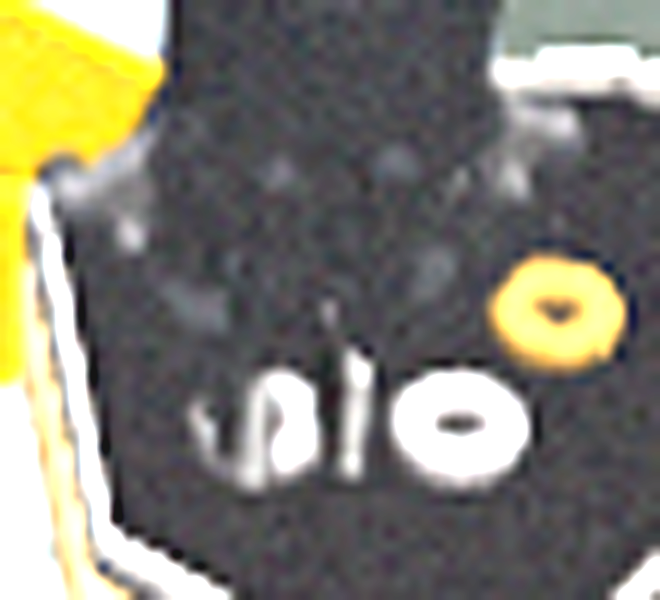

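Request:
{"name": "drive_tool", "arguments": {"series": [-0.62,0,0,2,0,0,0,-0.62,0,0,0,0,0,0]}}

```text
t: 6.55
eef_pos: [0.496, -0.1983, 0.0705]
tool_rot: [-0.0, 0.434, 0.901, -0.0]
contact_force: [0.3, -0.0, 0.7]
gripper_width: 0.19
```

Request:
{"name": "drive_tool", "arguments": {"series": [-0.62,0,0,1.5,0,0,0,-0.62,0,0,0,0,0,0]}}

```text
t: 6.8
eef_pos: [0.496, -0.1983, 0.0691]
tool_rot: [-0.0, 0.434, 0.901, -0.0]
contact_force: [0.1, -0.4, -0.0]
gripper_width: 0.185
```

Request:
{"name": "drive_tool", "arguments": {"series": [-0.62,0,0,1.5,0,0,0,-0.62,0,0,0,0,0,0]}}

```text
t: 7.05
eef_pos: [0.496, -0.1983, 0.0676]
tool_rot: [-0.0, 0.434, 0.901, -0.0]
contact_force: [-0.2, -0.5, -0.6]
gripper_width: 0.185
```

Request:
{"name": "drive_tool", "arguments": {"series": [-0.62,0,0,1.5,0,0,0,-0.62,0,0,0,0,0,0]}}

```text
t: 7.3
eef_pos: [0.496, -0.1983, 0.0661]
tool_rot: [-0.0, 0.434, 0.901, -0.0]
contact_force: [0.1, 0.5, -0.3]
gripper_width: 0.189
```

Request:
{"name": "drive_tool", "arguments": {"series": [-0.62,0,0,1,0,0,0,-0.62,0,0,0,0,0,0]}}

```text
t: 7.55
eef_pos: [0.496, -0.1983, 0.0651]
tool_rot: [-0.0, 0.434, 0.901, -0.0]
contact_force: [-0.2, 0.7, 0.3]
gripper_width: 0.19
```

Request:
{"name": "drive_tool", "arguments": {"series": [-0.62,0,0,1,0,0,0,-0.62,0,0,0,0,0,0]}}

```text
t: 7.8
eef_pos: [0.4961, -0.1983, 0.0641]
tool_rot: [-0.0, 0.434, 0.901, -0.0]
contact_force: [-1.3, 0.2, 0.7]
gripper_width: 0.191
```

Request:
{"name": "drive_tool", "arguments": {"series": [-0.62,0,0,1,0,0,0,-0.62,0,0,0,0,0,0]}}

```text
t: 8.05
eef_pos: [0.4961, -0.1983, 0.0631]
tool_rot: [-0.0, 0.434, 0.901, 0.0]
contact_force: [-0.6, 0.1, -0.1]
gripper_width: 0.191
```

Request:
{"name": "drive_tool", "arguments": {"series": [-0.62,0,0,1,0,0,0,-0.62,0,0,0,0,0,0]}}

```text
t: 8.3
eef_pos: [0.496, -0.1983, 0.0621]
tool_rot: [-0.0, 0.434, 0.901, 0.0]
contact_force: [0.7, 0.0, -0.1]
gripper_width: 0.191
```

Request:
{"name": "drive_tool", "arguments": {"series": [-0.62,0,0,1,0,0,0,-0.62,0,0,0,0,0,0]}}

```text
t: 8.55
eef_pos: [0.4961, -0.1983, 0.0611]
tool_rot: [-0.0, 0.434, 0.901, -0.0]
contact_force: [0.7, 0.6, 0.1]
gripper_width: 0.189
```

Run:
```python
from plan import *
S=cam('scene'); plan([])
o=bot.get_obs();p=np.array(o['eef_pos'])
for z in(.06,.07,.08): print(z,(np.round(proj(S,(p[0],p[1],z)),1)-[270,120])*12)
im=S[0][120:170,270:325]; cv2.imwrite('pics/c6.png',cv2.convertScaleAbs(cv2.resize(im,None,fx=12,fy=12,interpolation=2),alpha=2.5,beta=20))
```

```text
now tray [-119.9   81.5] tip 39.2 head -40.0 t 8.6 F [ 0.   0.4 -0.5] w 0.193
0.06 [282.  526.8]
0.07 [284.4 499.2]
0.08 [286.8 471.6]
```

View pics/c6.png

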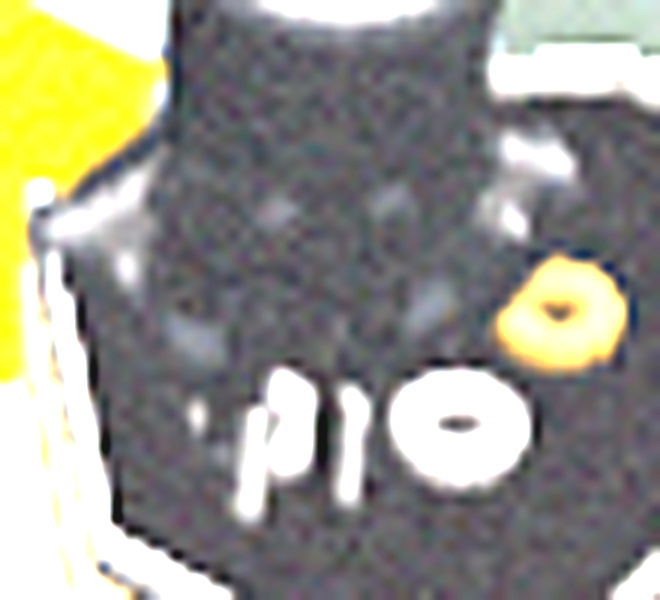

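Request:
{"name": "drive_tool", "arguments": {"series": [-0.62,0,0,1,0,0,0,-0.62,0,0,1,0,0,0]}}

```text
t: 8.85
eef_pos: [0.4961, -0.1983, 0.0591]
tool_rot: [-0.0, 0.434, 0.901, 0.0]
contact_force: [0.5, -0.2, 0.7]
gripper_width: 0.192
```

Request:
{"name": "drive_tool", "arguments": {"series": [-0.62,0,0,1,0,0,0]}}

```text
t: 8.98
eef_pos: [0.4961, -0.1983, 0.0581]
tool_rot: [-0.0, 0.434, 0.901, 0.0]
contact_force: [0.3, -1.3, -1.0]
gripper_width: 0.187
```

Request:
{"name": "drive_tool", "arguments": {"series": [-0.62,0,0,1,0,0,0]}}

```text
t: 9.1
eef_pos: [0.4961, -0.1983, 0.0571]
tool_rot: [-0.0, 0.434, 0.901, 0.0]
contact_force: [-0.1, 0.3, -0.1]
gripper_width: 0.192
```

Request:
{"name": "drive_tool", "arguments": {"series": [-0.62,0,0,1,0,0,0]}}

```text
t: 9.22
eef_pos: [0.4961, -0.1984, 0.0561]
tool_rot: [0.0, 0.434, 0.901, -0.0]
contact_force: [0.3, -0.4, 0.1]
gripper_width: 0.191
```

Request:
{"name": "drive_tool", "arguments": {"series": [-0.62,-3,0,0,0,0,0,-0.62,-3,0,0,0,0,0,-0.62,-3,0,0,0,0,0,-0.62,-3,0,0,0,0,0,-0.62,-3,0,0,0,0,0,-0.62,-3,0,0,0,0,0,-0.62,0,0,0,0,0,0]}}

```text
t: 10.1
eef_pos: [0.5075, -0.2127, 0.0562]
tool_rot: [0.0, 0.434, 0.901, -0.0]
contact_force: [0.5, 0.6, 0.4]
gripper_width: 0.186
```

Run:
```python
from plan import *
S=cam('scene'); plan([])
o=bot.get_obs();p=np.array(o['eef_pos'])
for z in(.05,.06,.07): print(z,(np.round(proj(S,(p[0],p[1],z)),1)-[270,120])*12)
print('A0',(proj(S,(.517,-.2261,.066))-[270,120])*12)
im=S[0][120:170,270:325]; cv2.imwrite('pics/c7.png',cv2.convertScaleAbs(cv2.resize(im,None,fx=12,fy=12,interpolation=2),alpha=2,beta=20))
```

```text
now tray [-106.1   69.9] tip 34.1 head -40.0 t 10.15 F [ 0.3  0.4 -0.4] w 0.191
0.05 [262.8 505.2]
0.06 [265.2 477.6]
0.07 [267.6 450. ]
A0 [254.26982851 415.14180363]
```

View pics/c7.png

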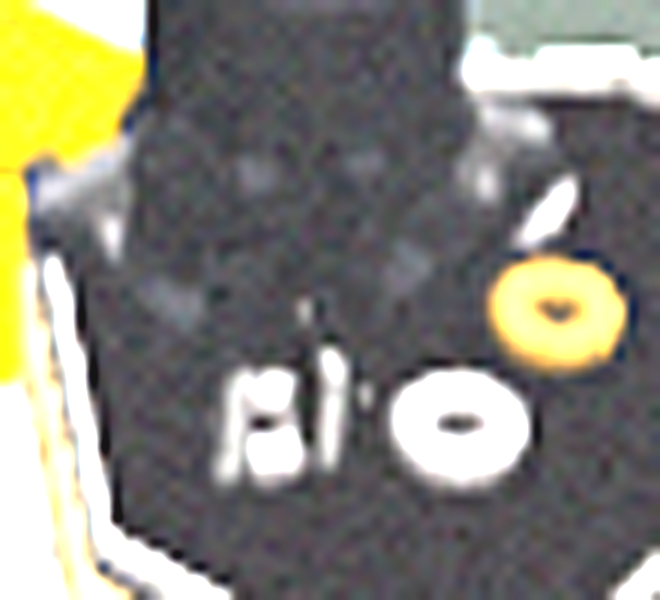

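Pic 9 (12x crop): A's hole is at (270,422) with the pads straddling it at (230,475) and (330,465). No force is felt, so the tips are still above washer height. I'll back off and keep going down until they touch.

Request:
{"name": "drive_tool", "arguments": {"series": [-0.62,7,0,0,0,0,0,-0.62,8,0,0,0,0,0,-0.62,3,0,2,0,0,0,-0.62,0,0,1,0,0,0]}}

```text
t: 10.65
eef_pos: [0.4959, -0.1979, 0.0531]
tool_rot: [-0.0, 0.433, 0.901, 0.0]
contact_force: [1.2, -0.1, 0.1]
gripper_width: 0.189
```

Request:
{"name": "drive_tool", "arguments": {"series": [-0.62,0,0,1,0,0,0,-0.62,0,0,1,0,0,0]}}

```text
t: 10.9
eef_pos: [0.4962, -0.1986, 0.0511]
tool_rot: [0.0, 0.434, 0.901, -0.0]
contact_force: [0.5, 0.7, 0.5]
gripper_width: 0.188
```

Request:
{"name": "drive_tool", "arguments": {"series": [-0.62,0,0,1,0,0,0,-0.62,0,0,0,0,0,0]}}

```text
t: 11.15
eef_pos: [0.496, -0.1984, 0.0501]
tool_rot: [-0.0, 0.434, 0.901, -0.0]
contact_force: [0.4, 0.4, 0.1]
gripper_width: 0.189
```

Run:
```python
from plan import *
S=cam('scene'); plan([]); T=cam('top')
np.save('s1.npy',S[0])
im=S[0][120:180,270:325].astype(int).max(2)
h,w=im.shape
print('cols',270,'..');
for r in range(28,56): print(120+r,' '.join(f'{v:3d}' for v in im[r,10:40]))
```

```text
now tray [-119.9   81.5] tip 28.2 head -40.0 t 11.2 F [-0.2 -0.4  0.4] w 0.188
cols 270 ..
148  34  37  44  36  37  31  33  30  35  42  36  35  33  36  35  35  35  28  30  21  37  42  36  30  59  57  59  38  36  36
149  30  33  42  48  53  43  41  39  36  26  35  31  41  31  33  32  36  34  45  30  37  32  37  36  57  49  46  35  40  38
150  36  34  31  44  56  57  55  49  38  31  32  36  31  25  26  32  32  31  50  28  30  37  30  42  48  40  36  30  35  29
151  33  25  33  40  50  61  62  55  50  29  37  25  38 105 135  57  36  56  39  28  33  39  37  38  32  34  31  37  29  75
152  36  32  35  37  32  48  51  58  42  35  37  33  80 203 209 173  54  57  30  35  36  36  28  21  32  54  24  32  92 199
153  38  35  33  38  32  40  43  42  35  35  36  32  80 188 228 223  55  37  17  33  34  38  39 114 183 180 113  93 129 190
154  30  33  29  36  40  35  32  32  33  29  31  37  48 124 210 219  36  34  28  27  34  29  73 187 229 222 121  94 101 110
155  30  30  33  38  35  31  28  33  24  32  39  26  43 117 216 219   9  49 124 139  44  35  77 198 226 217  92  38  36  55
156  35  37  38  
[... 1762 characters left out ...]
 154  21  25  34  36  34  30  31  33  42  39  34  33  37  29  32  34  31  34  32
171 232 238 229 198  89  61  90 123 149 198 191 226 145  16  23  29  36  34  34  27  28  26  36  36  31  32  32  36  29  34
172 227 229 237 235 199 181  87  67  97 125 161 216 200 230  94  19  24  31  30  30  34  34  36  25  33  36  34  33  32  37
173 214 215 217 219 224 227 183 123  48  67 109 147 176 218 188 159  54  21  29  34  37  34  35  32  38  33  33  35  35  31
174 194 194 199 202 203 210 215 205 182 130  62 105 114 136 181 186 205 157  45  24  29  34  33  31  37  32  31  37  36  26
175 172 181 176 188 191 199 207 223 227 209 178  82  61  89 122 150 202 194 218 146  26  27  31  39  35  35  32  34  28  33
```

Request:
{"name": "drive_tool", "arguments": {"series": [-0.62,0,0,1,0,0,0,-0.62,-3,0,0,0,0,0,-0.62,-3,0,0,0,0,0,-0.62,-3,0,0,0,0,0,-0.62,-3,0,0,0,0,0,-0.62,-3,0,0,0,0,0,-0.62,-3,0,0,0,0,0,-0.62,-3,0,0,0,0,0,-0.62,-3,0,0,0,0,0]}}

```text
t: 12.38
eef_pos: [0.5111, -0.2172, 0.0491]
tool_rot: [-0.0, 0.434, 0.901, 0.0]
contact_force: [0.1, 0.1, 0.1]
gripper_width: 0.189
```

Run:
```python
from plan import *
S=cam('scene'); plan([])
o=bot.get_obs();p=np.array(o['eef_pos']); print(proj(S,(p[0],p[1],.06)))
im=S[0].astype(int).max(2)
for r in range(143,166): print(r,' '.join(f'{v:3d}' for v in im[r,278:308]))
```

```text
now tray [-101.    65.7] tip 27.2 head -40.0 t 12.43 F [-0.9 -0.6  0.2] w 0.189
[291.54316391 158.30013307]
143  34  32  42  39  38  28  29  28  36  40  36  34  38  34  33  33  25  24  34  33  37  36  35  44  53  60  51  38  32  38
144  37  36  34  46  48  50  50  45  37  23  37  35  36  40  38  35  32  39  36  30  29  36  40  42  52  50  39  32  40  33
145  36  35  35  41  55  59  57  61  45  26  41  38  31  29  35  33  29  34  40  23  39  34  30  39  35  44  36  35  32  29
146  32  33  33  30  45  62  60  56  52  29  34  36  31  33  21  35  41  30  36  29  28  36  40  28  35  34  37  39  32  36
147  28  35  36  34  38  44  44  47  35  36  28  36  63  61  58  26  29  31  31  31  31  31  34  40  34  32  34  36  32  29
148  28  36  34  38  31  39  37  37  31  33  32  47 102 187 175  91  21  44  24  34  41  54  37  38  36  24  34  32  38  33
149  31  39  27  24  38  31  44  33  35  35  32  45 130 225 230 184  12  38  36  28  36  49  24  33  36  36  31  32  29  33
150  36  28  32  31  41  34  32  35  27  30  34  42 107 168 226 219   6  42 118 143  59  27  38  31  39  29  29  25  22  24

[... 1159 characters left out ...]
  88  50  35  36  44  36  39  37  31  27  24  32  32  34  34  34  36  37  65  75
161 235  26  33  31  32  32  33  36  35  31  30  26  27  29  38  37  39  27  36  35  33  39  36  29  37  32  28  35  31  25
162 254  12  33  38  34  32  30  40  34  33  37  37  39  31  35  29  30  36  32  29  40  30  32  37  42  37  36  36  29  32
163 255  32  21  29  35  36  31  38  34  30  34  33  30  29  34  26  35  38  30  35  37  33  32  39  33  33  32  34  30  40
164 217 231  51  16  28  35  30  32  35  34  38  34  30  30  34  38  30  33  40  36  32  38  30  32  35  34  35  30  34  31
165 152 216 175 157  43  25  28  34  33  33  31  32  31  33  34  32  32  33  20  36  46  32  32  33  35  40  36  38  29  28
```

Run:
```python
from plan import *
plan([(-46.4,15.4,27,-40),(-52,0,27,0),(-18,0,27,0)])
```

```text
now tray [-101.    65.7] tip 27.2 head -40.0 t 12.43 F [-0.9 -0.6  0.2] w 0.189
(-46.4, 15.4, 27, -40) turn 0.0 shift [-74.2  -3.5   0.3]
(-52, 0, 27, 0) turn -0.698 shift [  5.6 -15.4   0. ]
(-18, 0, 27, 0) turn 0.0 shift [-34.   0.   0.]
```

Request:
{"name": "drive_tool", "arguments": {"series": [-0.62,-6,0,0,0,0,0,-0.62,-8,-0.4,0,0,0,0,-0.62,-8,-0.4,0,0,0,0,-0.62,-8,-0.4,0,0,0,0,-0.62,-8,-0.4,0,0,0,0,-0.62,-8,-0.4,0,0,0,0,-0.62,-8,-0.4,0,0,0,0,-0.62,-8,-0.4,0,0,0,0,-0.62,-7,-0.4,0,0,0,0,-0.62,-5,-0.4,0,0,0,0,-0.62,0,0,0,0,0,0]}}

```text
t: 13.8
eef_pos: [0.5546, -0.2776, 0.0492]
tool_rot: [0.0, 0.434, 0.901, -0.0]
contact_force: [0.1, 0.6, 0.2]
gripper_width: 0.194
```

Run:
```python
from plan import *
S=cam('scene'); plan([(-46.4,15.4,27,-40)])
g=S[0].max(2)[125:160,265:300]; print(proj(S,np.r_[O+RT@[-.028,0],.066]))
for r in range(130,158): print(r,' '.join(f'{v:3d}' for v in S[0].astype(int).max(2)[r,270:300]))
```

```text
now tray [-47.2  15.7] tip 27.1 head -40.0 t 13.85 F [-0.2 -0.   0.7] w 0.194
(-46.4, 15.4, 27, -40) turn 0.0 shift [-0.8  0.2  0.1]
[285.38899807 135.72547328]
130 164 163 166 138  36  28  32  32  50  55  52  54  30  33  34  29  31  24  21  36  54  31  30  36  38  30  37  32  34  36
131 164 165 163 166  98  35  33  36  32  44  40  38  33  38  32  30  56  26  24  22  36  27  40  33  40  38  36  38  31  38
132 164 161 164 165 146  66  38  39  41  40  33  29  34  30  29  76 190 179 130  20  33  34  30  26  35  39  26  34  33  30
133 158 164 166 165 162 140  74  38  43  34  38  34  31  33  21  89 231 227 196  86  25  95 142  60  32  31  27  30  34  28
134 147 157 161 161 160 167  95  32  36  35  42  40  30  35  34  86 166 197 223 112  25  82 151  76  28  34  35  27  34  32
135 243 208 167 219 201 125  60  30  31  36  49  44  32  57 112  89  71 146 220  87  12  56 125  63  30  32  30  31  33  28
136 247 244 149 249 209  53  33  33  33  32  36  37  32  61 129  96 107 193 217  58  18  70 128  50  28  23  35  35  35  34
137 189 216 125 216 193  23  37  30  32  26  23  30  34  60 113 106 169
[... 1832 characters left out ...]
  30  38  35  27  30  37  27  35  31  32  38  34  31  33  38  33  36  36  38  31
153 181 179 128 182 217  96 240  96  29  35  38  33  40  31  36  30  26  37  31  32  25  34  31  32  30  32  31  34  32  35
154 194 196 136 169 209  82 191 119  23  30  30  38  34  36  30  35  41  26  33  30  35  35  31  26  32  37  34  26  33  21
155 207 197 131 155 200 105 141 170  17  32  35  31  35  29  34  32  28  33  39  37  36  35  30  34  34  33  38  31  29  38
156 211 214 182 148 191 113 110 237  15  27  28  33  32  34  33  36  35  36  35  29  34  36  36  32  30  31  37  31  32  33
157 218 219 218 134 187 185 109 255  13  31  34  34  33  28  28  34  42  33  35  38  34  32  38  36  33  30  33  32  33  38
```

Request:
{"name": "drive_tool", "arguments": {"series": [-0.62,-0.2,-3.3,0,0,0,-0.14,-0.62,-0.2,-3.3,0,0,0,-0.14,-0.62,-0.2,-3.3,0,0,0,-0.14,-0.62,-0.2,-3.3,0,0,0,-0.14,-0.62,-0.2,-3.3,0,0,0,-0.14,-0.62,-4,0,0,0,0,0,-0.62,-5,0,0,0,0,0,-0.62,-5,0,0,0,0,0]}}

```text
t: 14.85
eef_pos: [0.5602, -0.2934, 0.0491]
tool_rot: [0.0, 0.099, 0.995, 0.0]
contact_force: [-0.6, -0.4, 0.5]
gripper_width: 0.193
```

Run:
```python
from plan import *
S=cam('scene'); plan([(-20,0,27,0)]); T=cam('top')
print(proj(S,np.r_[O+RT@[-.013,0],.066]))
for r in range(122,142): print(r,' '.join(f'{v:3d}' for v in S[0].astype(int).max(2)[r,268:294]))
im=np.hstack([cv2.resize(S[0][105:165,255:325],None,fx=6,fy=8,interpolation=2),cv2.resize(T[0][130:190,330:390],(360,480),interpolation=2)])
cv2.imwrite('pics/c8.png',cv2.convertScaleAbs(im,alpha=1.8,beta=15))
```

```text
now tray [-37.5   1.2] tip 27.2 head 0.1 t 14.9 F [ 0.6 -1.   0.3] w 0.19
(-20, 0, 27, 0) turn 0.002 shift [-17.5  -1.2   0.2]
[281.68651022 133.79017758]
122 164 163 158 161 158 152 109  92 149 137 106 107  79  60  58  50  41  26  27  29  34  30  32  35  32  38
123 166 163 161 163 158 102  52  70 105 118 112  94  66  63  56  49  50  52  33  41  34  35  37  39  47  31
124 173 159 161 162 161  82  43  61 101 111  95  74  60  64  85  56  40  48  57  47  35  34  35  36  46  34
125 167 158 163 159 162 131  38  46  76  85  68  57  55  51  77  60  26  26  41  46  35  33  35  37  37  29
126 170 165 163 163 162 159  96  41  50  56  38  43  32  34  39  41  57 119  70  24  32  39  34  30  35  27
127 168 161 163 163 159 162 143  65  38  51  31  23  29  36  35  33  66 130 104  32  30  43  39  41  68  94
128 164 165 162 163 166 168 162 134  66  43  40  26  33  35  36  37  56  83  81  27  31  35  30  49 100 157
129 167 164 163 158 160 167 167 162 137  31  37  30  28  42  36  33  46  51  48  25  38  37  14  29  81 137
130 164 160 161 161 161 163 159 163 158  53  25  27  24  31  35  32  38  39  37  
[... 514 characters left out ...]
 135  94  22  44  28  40  92 114  44  19  26  51  79
136 179 225 245 244 148 246 209  52  71 155 192 224 228 206  94  25  30  38  45 101 122  41  22  29  58  57
137 158 151 192 220 122 221 189  22  38  88 127 171 174 176  59  26  35  27  47  98 120  47  30  37  40  27
138 161 162 160 166  89 179 171  26  33  39  67  92 106 114  45  31  44  21  42 104 118  32  32  32  28  29
139 161 159 160 174  64 127 181  12  35  36  29  36  57  70  40  46  42  33  54 113 119  25  34  36  31  33
140 160 161 158 172  73 113 248  21  28  31  38  26  33  33  29  47  39  32  73 120  93  24  33  36  33  35
141 159 160 163 173 102 118 255  13  22  29  32  31  36  31  30  34  31  30  63  81  51  28  30  36  27  34
```

View pics/c8.png

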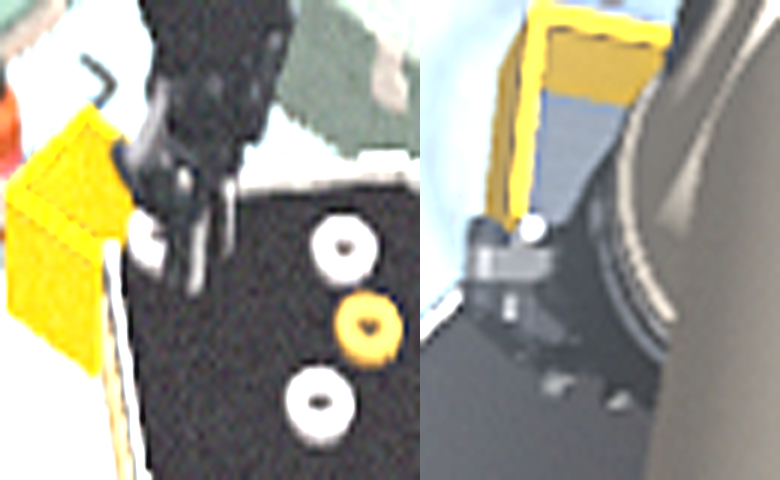

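Pic 10 shows A at the gate mouth, with its hole at scene (281,134), exactly where it should be. C, B and brass are undisturbed. I'll push it through.

Request:
{"name": "drive_tool", "arguments": {"series": [-0.62,-4,-0.4,0,0,0,0,-0.62,-5,-0.4,0,0,0,0,-0.62,-5,-0.4,0,0,0,0,-0.62,-4,0,0,0,0,0,-0.62,-3,0,0,0,0,0,-0.62,0,0,0,0,0,0]}}

```text
t: 15.7
eef_pos: [0.5802, -0.2989, 0.0492]
tool_rot: [0.0, 0.098, 0.995, 0.0]
contact_force: [-0.8, -0.4, -1.1]
gripper_width: 0.189
```

```bash
cat > slot.py <<'E'
from plan import *
S=cam('scene'); T=cam('top')
def br(c,pt,r=10):
    u,v=np.round(proj(c,pt)).astype(int); return c[0].astype(int)[v-r:v+r+1,u-r:u+r+1].max(2)
print(proj(S,np.r_[O+RT@[.005,0],.066]))
for r in range(122,142): print(r,' '.join(f'{v:3d}' for v in S[0].astype(int).min(2)[r,264:290]))
E
python3 - <<'E'
from slot import *
plan([])
t=T[0].astype(int); print('top minchan'); 
for r in range(138,164,1): print(r,' '.join(f'{v:3d}' for v in t.min(2)[r,345:375]))
E
```

```text
[277.29418303 131.49430187]
122  16   0   6   8  18  30  45  75  83  45  49  46  50  92  43  23  26  34  41  32  27  34  34  35  30  26
123   4  14   1  20  11  13  25  48  53  40  37  32  30  40  30  33  24  27  24  28  29  25  34  20  19  54
124  19  19  16  14  17  13  21  28  42  28  28  34  29  22  28  46  37  30  11  34  29  35  32  59  60  96
125  12  18  13  10  15  16   9  31  34  32  32  31  32  32  33  51  50  41  28  25  22  42  43  96 142 132
126  17  15  16   2  15  16   8  22  23  21  16  25  24  32  30  33  41  38  29  18  33  25  27  72 141 171
127   7  21  16  16  17   7  17  18  31   8  25  24  19  28  31  32  33  32  27  33  28  22   5  34 116 150
128  19  22  19  23   8  23   5  15  23  23  36  23  30  31  31  26  21  34  27  39  55  16  18  48 125 133
129  18  16   4  21  12  14  19  13   8  20  25  28  25  19  29  29  39  29  34  64  71  20  14  40 111  99
130  20  12  11   8   5  21  15   3  12  21  16  11  23  27  23  24  39  31  64 103  66  25  29  49  96  19
131   7   5  19   0  14   0  10   3  13   9  18   1  12  21  17  35  18  35  83 116  53  14  21  57 
[... 3698 characters left out ...]
  38  38  36  35  35  34  33  34  32  35  52  65  49  33  51  58  52  91  94  62
159  52  99 103  61  54  62  53  44  39  37  36  38  37  35  35  35  33  34  34  30  40  58  55  40  35  66  70  53  59  60
160  56 104 104  61  57  61  55  57  51  40  36  35  36  34  34  36  34  35  33  32  35  46  60  56  38  35  72  82  63  56
161  40  42  56  55  58  61  54  56  57  55  46  37  37  35  35  35  34  34  31  32  31  32  47  60  56  38  32  65  70  56
162  39  41  43  45  55  59  55  57  56  57  53  42  35  36  33  34  34  32  34  32  32  32  30  46  62  60  42  42  53  56
163  39  39  39  44  47  45  47  53  56  57  46  41  47  44  35  33  35  34  35  33  37  36  32  32  43  58  63  58  53  56
```

A has left the deck, and the top view shows a bright ring inside the slot at about (354,147). Next is C.

Run:
```python
from plan import *
plan([(-33,-0.5,27,0),(-45,-5,75,0),(-120.5,-75.5,75,39),(-120.5,-75.5,28.5,39),(-28-26.5*.777,-26.5*.629,28.5,39)])
```

```text
now tray [-17.9  -0.5] tip 27.1 head 0.1 t 15.8 F [ 0.2  0.  -0.4] w 0.194
(-33, -0.5, 27, 0) turn 0.002 shift [15.1 -0.   0.1]
(-45, -5, 75, 0) turn -0.0 shift [ 12.   -4.5 -48. ]
(-120.5, -75.5, 75, 39) turn -0.681 shift [103.   -7.3   0. ]
(-120.5, -75.5, 28.5, 39) turn 0.0 shift [-0.  -0.  46.5]
(-48.590500000000006, -16.6685, 28.5, 39) turn -0.0 shift [-92.9   0.5  -0. ]
```

Request:
{"name": "drive_tool", "arguments": {"series": [-0.62,15,0,0,0,0,0,-0.62,6,-2,-24,0,0,0,-0.62,6,-2.5,-24,0,0,0,-0.75,0,0,0,0,0,-0.17,-0.75,0,0,0,0,0,-0.17,-0.75,0,0,0,0,0,-0.17,-0.75,0,0,0,0,0,-0.17,-0.75,34,-2.5,0,0,0,0,-0.75,34,-2.5,0,0,0,0,-0.75,34,-2.5,0,0,0,0,-0.75,0,0,0,0,0,0]}}

```text
t: 17.18
eef_pos: [0.4614, -0.3542, 0.0971]
tool_rot: [-0.001, -0.237, 0.972, 0.0]
contact_force: [0.3, -0.8, -1.0]
gripper_width: 0.117
```

Run:
```python
from plan import *
plan([(-120.5,-75.5,28.5,39)])
S=cam('scene'); m=S[0].astype(int).max(2)
print(proj(S,(.4946,-.3367,.066)),proj(S,(.4652,-.2994,.066)))
for r in range(125,155): print(r,' '.join(f'{v:3d}' for v in m[r,296:326]))
```

```text
now tray [-123.1  -78. ] tip 75.1 head 38.8 t 17.18 F [ 0.3 -0.8 -1. ] w 0.117
(-120.5, -75.5, 28.5, 39) turn -0.004 shift [-3.7  0.3 46.6]
[311.84928507 135.52153657] [315.91201994 145.42660584]
125 177 183 207 196 202 203 208 218 224 228 248 242 235 220 200 185 156 153 149 179 178 196 200 204 224 218 140 118  34  29
126 196 193 192 182 182 177 174 195 190 196 225 221 207 189 187 182 166 164 158 140 137 143 151 146 142 116 126 121  69  56
127 184 181 169 162 160 146 143 141 155 149 153 135 130 125 113 109 111 107  99 100  99 103 111 114 101  74  98 121 128 115
128 117 116 115 108 102 104 102 100 116 108 102  86  77  72  51  53  46  40  27  27  26  32  26  20  27  22  37  83 103 125
129  53  44  46  47  26  24  21  25  26  23  25  23  31  28  31  28  29  30  33  26  29  37  29  33  35  26  27  22  36  74
130  36  33  29  21  34  30  33  30  32  25  34  38  28  26  35  24  34  31  34  34  33  36  31  31  37  33  37  27  37  28
131  36  30  31  31  35  32  36  33  28  33  36  27  24  26  26  15  25  16  25  29  27  34  36  29  37  33  34  31  30  30
132  35  35  32  33  34  35  36  34 
[... 2115 characters left out ...]
  29  23  26  30  32  30  70 105 139 158 172 175 174 117 118  28  37  31  38  33
150  40  35  32  30  30  38  29  31  32  22  27  21  48  25  24  26  33  52  73 100 100 104  91  50  38  35  34  31  35  33
151  33  38  35  36  30  30  27  28  42 113 184 184 179 179 131  48  25  28  35  32  37  31  28  34  32  34  29  32  34  34
152  34  30  30  32  28  35  32  88 182 198 229 229 228 230 209 170  87  26  28  32  29  38  36  34  30  31  33  35  33  26
153  31  29  34  33  32  33  61 158 231 219 205 178 172 183 215 219 182  90  27  32  33  35  32  34  29  30  32  30  36  30
154  32  32  34  34  26  25  80 198 222 216 138 101  98 108 159 221 215 146  20  37  27  38  36  30  31  30  34  37  21  41
```

Request:
{"name": "drive_tool", "arguments": {"series": [-0.75,-3,0,20,0,0,0,-0.75,0,0,16,0,0,0,-0.75,0,0,10,0,0,0,-0.75,0,0,0,0,0,0,-0.75,-3,0,0,0,0,0,-0.75,-3,0,0,0,0,0,-0.75,-3,0,0,0,0,0,-0.75,-3,0,0,0,0,0,-0.75,-3,0,0,0,0,0,-0.75,-3,0,0,0,0,0]}}

```text
t: 18.48
eef_pos: [0.4846, -0.3424, 0.0513]
tool_rot: [0.0, -0.239, 0.971, -0.0]
contact_force: [-1.2, -0.2, 2.4]
gripper_width: 0.124
```

```bash
cat > dump.py <<'E'
from plan import *
import sys
def dump(x0,x1,y0,y1,pts=()):
    S=cam('scene'); m=S[0].astype(int).max(2); plan([])
    for p in pts: print('expect',p,np.round(proj(S,np.r_[O+RT@(np.array(p)/1e3),.066]),1))
    print('    ',' '.join(f'{v:3d}' for v in range(x0,x1)))
    for r in range(y0,y1): print(r,':',' '.join(f'{v:3d}' for v in m[r,x0:x1]))
E
python3 -c "
from dump import *
dump(298,324,126,152,[(-94,-54),(-80,-43),(-130,-24)])"
```

```text
now tray [-102.3  -61.5] tip 29.3 head 39.1 t 18.52 F [0.2 1.  1.6] w 0.127
expect (-94, -54) [311.8 135.6]
expect (-80, -43) [306.3 135.5]
expect (-130, -24) [315.9 145.3]
     298 299 300 301 302 303 304 305 306 307 308 309 310 311 312 313 314 315 316 317 318 319 320 321 322 323
126 : 191 179 180 178 171 194 191 197 227 222 205 191 189 180 157  24  33  34  26  37  40  56  80  76  67  39
127 : 165 162 161 147 140 144 152 146 149 132 127 128 115 111 103  30  27  25   9  28  28  51  52  55  44  23
128 : 110 111 101 103 103 104 115 114 103  78  80  76  52  51  57  32  28  22  19  23  31  57  50  36  30  17
129 :  48  44  25  19  24  29  31  29  26  23  29  25  29  33  50  43  49  24  30  23  35  50  40  19  27  27
130 :  25  28  33  39  28  30  23  32  28  34  28  32  31  32  53  66  43  26  25  31  39  25  34  25  27  33
131 :  32  34  33  32  33  27  27  27  21  22  25  25  16  29  42  84  55  24  30  42  38  46  52  30  28  32
132 :  36  28  25  33  25  44  98 145 183 180 180 133  88  24  45 106  86  23  42  36  45  73  47  26  37  28
133 :  33  35  35  28  43 110 189 207 230 218 22
[... 1341 characters left out ...]
 142  84  84  88 151 229 230 197  30  28
146 :  35  29  35  36  34  33  30  38  29  31  38  31  56 149 235 225 193 122  53 101 159 227 228 199  30  28
147 :  36  36  27  38  33  37  31  35  38  31  39  30  33 102 188 228 233 213 184 197 215 229 219 131  33  34
148 :  36  32  41  28  31  28  37  33  36  35  25  25  34  53 117 174 197 205 218 220 221 193 191  63  32  35
149 :  28  27  35  32  38  33  23  35  29  31  29  30  30  35  68 108 139 160 176 174 170 117 116  30  32  30
150 :  38  35  31  30  32  34  23  21  16  27  55  18  24  32  21  56  71  99  95 100  87  52  33  30  32  34
151 :  31  27  32  38  29  28  41 116 187 179 183 180 130  54  18  34  40  37  33  35  34  33  34  31  39  28
```

Request:
{"name": "drive_tool", "arguments": {"series": [-0.75,-6,0,0,0,0,0,-0.75,-8,0,0,0,0,0,-0.75,-8,0,0,0,0,0,-0.75,-8,0,0,0,0,0,-0.75,-8,0,0,0,0,0,-0.75,-8,0,0,0,0,0,-0.75,-8,0,0,0,0,0,-0.75,-8,0,0,0,0,0,-0.75,-5,0,0,0,0,0,-0.75,-3,0,0,0,0,0,-0.75,0,0,0,0,0,0]}}

```text
t: 19.9
eef_pos: [0.5465, -0.3097, 0.0511]
tool_rot: [0.0, -0.239, 0.971, 0.0]
contact_force: [0.0, -0.6, 0.8]
gripper_width: 0.129
```

```bash
python3 -c "
from dump import *
dump(276,302,124,146,[(-28,0),(-40,0),(-28,5)])
plan([(-28-26.5*.777,-26.5*.629,28.5,39)])"
```

```text
now tray [-48.7 -17.8] tip 29.1 head 39.1 t 19.95 F [-0.2  0.1  0.5] w 0.123
expect (-28, 0) [285.4 135.7]
expect (-40, 0) [288.4 137.3]
expect (-28, 5) [284.5 136.5]
     276 277 278 279 280 281 282 283 284 285 286 287 288 289 290 291 292 293 294 295 296 297 298 299 300 301
124 : 156 177 228 239 255 237 209 165 189 190 190 190 197 203 174  19  40  75  84 114 171 175 160  83  92 135
125 : 160 160 156 177 231 241 255 239 195 199 198 204 206 213 208  25  47  57  79 109 150 154 148  64  73 126
126 : 162 158 159 155 159 179 234 246 198 195 208 226 228 238 243  26  23  38  46  67  84  82  79  41  44 107
127 : 164 163 157 156 161 154 163 234 226 178 180 189 186 199 191  21  17  26  27  43  57  53  42  22  54 133
128 : 160 162 163 161 162 154 137 202 201 162 163 151 143 145 135  23  27  26  33  51  63  50  28  32  45 106
129 : 157 161 160 162 161 160 119 145 141 107 111 101 107 107 108  44  20  26  32  40  48  46  21  24  29  30
130 : 158 163 165 165 160 125  73  97  80  44  35  26  21  30  39  48  22  32  40  33  38  32  23  26  30  28
131 : 163 162 162 162 115  58  26  20  16  17  18  18 
[... 1048 characters left out ...]
1 :  31  32  37  34  29  29  31  26  32  37  34  34  28  37  31  33  31  33  38  38  34  33  30  35  28  36
142 :  19  34  33  31  35  36  28  36  34  33  29  36  26  37  34  30  37  34  34  31  29  39  32  38  36  35
143 :  24  36  31  39  31  30  32  31  31  33  36  35  37  38  33  27  37  34  34  35  25  30  37  33  31  25
144 :  21  27  33  25  33  33  31  30  38  33  31  31  30  30  33  26  33  36  32  35  32  31  33  28  30  38
145 :  23  27  29  37  33  37  30  27  32  33  31  36  34  34  35  28  31  35  33  36  36  28  40  26  33  34
now tray [-48.7 -17.8] tip 29.1 head 39.1 t 19.95 F [-0.2  0.1  0.5] w 0.123
(-48.590500000000006, -16.6685, 28.5, 39) turn 0.002 shift [-0.8  0.8  0.6]
```

Request:
{"name": "drive_tool", "arguments": {"series": [-0.75,-0.2,3.6,0,0,0,0.136,-0.75,-0.2,3.6,0,0,0,0.136,-0.75,-0.2,3.6,0,0,0,0.136,-0.75,-0.2,3.6,0,0,0,0.136,-0.75,-0.2,3.6,0,0,0,0.136,-0.75,-4,0,0,0,0,0,-0.75,-5,0,0,0,0,0]}}

```text
t: 20.82
eef_pos: [0.5526, -0.2943, 0.0511]
tool_rot: [-0.0, 0.097, 0.995, -0.0]
contact_force: [-0.7, -0.1, 0.2]
gripper_width: 0.12
```

```bash
python3 -c "
from dump import *
dump(270,296,124,146,[(-19,0),(-22,0)])
plan([(-20,0,29,0)])"
```

```text
now tray [-44.6  -1.3] tip 29.3 head 0.3 t 20.88 F [ 0.7 -0.3  0.6] w 0.125
expect (-19, 0) [283.2 134.6]
expect (-22, 0) [283.9 134.9]
     270 271 272 273 274 275 276 277 278 279 280 281 282 283 284 285 286 287 288 289 290 291 292 293 294 295
124 : 165 164 163 162 165 154  34  48  79 113 113  95  64  76  92  79  43  40  46  51  54  34  33  36  33  29
125 : 160 164 158 161 167 160  57  35  69  91  90  68  55  52  63  82  45  26  31  42  46  28  39  35  32  31
126 : 161 164 161 157 162 161 132  62  42  58  67  41  47  37  30  45  46  94 157  16  33  33  32  28  32  31
127 : 162 161 161 158 162 165 165 134  66  42  46  25  42  37  32  31  35  89 143  33  32  31  26  32  25  31
128 : 160 163 162 161 164 160 158 167 131  41  50  38  31  33  33  35  33  55  51  39  30  37  37  46  79 118
129 : 161 159 165 165 164 161 159 164 165 126  29  39  19  35  24  35  34  44  49  37  27  28  32  38  83 134
130 : 160 162 165 162 162 162 163 162 165 166  90  22  23  27  26  33  32  37  35  30  31  44  37  22  48 108
131 : 164 163 165 163 161 160 162 165 163 161 143 132  90  51  20  23  40  33  41  33
[... 993 characters left out ...]
6  68  32  32  24  34
141 : 164 173  98 115 255  12  27  35  38  38  31  29  33  33  33  32  30  36  48  69  50  35  36  31  32  34
142 : 161 188 188 107 254  83  25  33  35  32  37  34  31  36  32  36  31  27  31  25  28  31  33  28  38  37
143 : 161 185 196  76 216 124  27  31  36  26  38  27  35  39  33  34  33  24  36  33  39  33  31  34  28  28
144 : 158 181 167  66 163 186  21  25  33  36  34  38  31  33  36  36  36  35  30  30  35  36  39  28  35  35
145 : 157 176 176  98 123 247  19  32  29  31  41  27  32  29  34  37  33  33  35  35  37  31  31  39  34  41
now tray [-44.6  -1.3] tip 29.3 head 0.3 t 20.88 F [ 0.7 -0.3  0.6] w 0.125
(-20, 0, 29, 0) turn 0.004 shift [-24.6   1.3   0.3]
```

Request:
{"name": "drive_tool", "arguments": {"series": [-0.75,-4,0.3,0,0,0,0,-0.75,-5,0.3,0,0,0,0,-0.75,-5,0.3,0,0,0,0,-0.75,-5,0.3,0,0,0,0,-0.75,-4,0,0,0,0,0,-0.75,-3,0,0,0,0,0,-0.75,0,0,0,0,0,0,-0.75,0,0,0,0,0,0]}}

```text
t: 21.88
eef_pos: [0.578, -0.298, 0.0511]
tool_rot: [-0.0, 0.098, 0.995, 0.0]
contact_force: [-0.2, -0.2, -0.4]
gripper_width: 0.128
```

```bash
python3 -c "
from dump import *
dump(266,292,124,142,[(6,0)])
# B pre-contact heading toward (-28,0)
h=np.radians(-14); f=np.array([np.cos(h),np.sin(h)]); B=np.array([-134,27]); P=B-36*f; print(P)
plan([(-35,0,29,0),(-45,0,75,0),(P[0],P[1],75,-14),(P[0],P[1],29,-14)])"
```

```text
now tray [-19.9   0. ] tip 29.2 head 0.1 t 21.93 F [-0.1  0.  -0.8] w 0.123
expect (6, 0) [277.1 131.4]
     266 267 268 269 270 271 272 273 274 275 276 277 278 279 280 281 282 283 284 285 286 287 288 289 290 291
124 : 173 170 168 165 136  62  36  42  37  38  37  31  38  36  64 112  49  36  32  32  27  31  54  65 179 207
125 : 169 171 169 163 167 135  65  50  33  32  36  34  29  38  50  59  40  29  30  29  44  89 167 160 218 208
126 : 170 169 168 166 164 164 135  65  38  30  32  41  35  29  41  45  39  32  34  36  33  77 163 206 243 241
127 : 170 168 167 164 163 164 165 131  40  28  30  28  33  28  30  36  31  34  43  34  16  38 100 162 207 200
128 : 169 163 167 165 163 165 167 166 134  93  41  35  35  37  40  38  32  39  35  45  23  48 118 144 163 152
129 : 167 169 164 164 164 162 164 167 164 147 133  95  36  26  39  37  32  43  61  69  22  46 115 104 119 118
130 : 165 168 165 163 167 164 164 163 165 165 165 153 104  40  41  30  38  74 103  73  18  45 100  24  26  30
131 : 162 166 164 165 165 161 163 163 164 162 166 164 109  33  44  30  43  85 120  69  23  55 101  28  33  29
132 : 1
[... 812 characters left out ...]
  34  38  32  32  34  31  30  29  33  35  29  36  38  30  30
140 : 163 162 161 155 161 172  73 113 247  23  24  36  31  34  39  32  31  35  29  32  36  34  36  22  37  36
141 : 162 162 160 160 161 174 101 121 255  14  32  25  29  33  36  33  38  30  25  35  39  22  37  41  30  42
[-168.93064615   35.70918824]
now tray [-19.9   0. ] tip 29.2 head 0.1 t 21.93 F [-0.1  0.  -0.8] w 0.123
(-35, 0, 29, 0) turn 0.002 shift [15.1 -0.   0.2]
(-45, 0, 75, 0) turn -0.0 shift [ 10.   0. -46.]
(np.float64(-168.93064614593587), np.float64(35.70918824158804), 75, -14) turn 0.244 shift [128.9   4.7   0. ]
(np.float64(-168.93064614593587), np.float64(35.70918824158804), 29, -14) turn -0.0 shift [-0. -0. 46.]
```

Request:
{"name": "drive_tool", "arguments": {"series": [-0.75,15,0,0,0,0,0,-0.75,5,0,-23,0,0,0,-0.75,5,0,-23,0,0,0,-0.75,0,0,0,0,0,0.122,-0.75,0,0,0,0,0,0.122,-0.75,43,1.6,0,0,0,0,-0.75,43,1.6,0,0,0,0,-0.75,43,1.6,0,0,0,0,-0.75,0,0,0,0,0,0]}}

```text
t: 23.05
eef_pos: [0.4366, -0.2326, 0.0986]
tool_rot: [-0.0, 0.219, 0.976, 0.001]
contact_force: [0.4, -0.1, 0.6]
gripper_width: 0.129
```

```bash
python3 -c "
from dump import *
dump(298,326,138,164,[(-134,27),(-130,-24)])
plan([(-169,35.7,29,-14)])"
```

```text
now tray [-168.9   35.8] tip 76.9 head -13.9 t 23.1 F [ 1.   0.5 -1.1] w 0.127
expect (-134, 27) [307.8 154.7]
expect (-130, -24) [315.9 145.3]
     298 299 300 301 302 303 304 305 306 307 308 309 310 311 312 313 314 315 316 317 318 319 320 321 322 323 324 325
138 :  33  29  34  33  36  34  32  35  30  26  29  25  40  32  36  31  51  48  43  29  24  33  33  32  32  44  31  29
139 :  36  41  38  34  35  35  35  37  35  22  38  34  36  33  31  40  59  55  51  45  29  34  33  34  23  28  29  33
140 :  27  33  37  34  36  36  38  36  29  31  32  31  35  38  39  37  52  60  61  34  31  30  38  43  42  31  54  22
141 :  31  39  28  37  32  33  31  34  38  35  33  27  37  29  38  34  37  50  44  30  34  35  33  35  46 107 183  78
142 :  35  30  33  35  31  33  39  33  38  30  30  24  35  33  34  34  37  36  36  36  33  33  32  29  27  88 169  75
143 :  39  36  32  34  36  32  27  36  37  30  37  33  37  34  34  29  35  39  33  25  37  31  32  19  21  47 113  48
144 :  33  35  26  35  32  31  36  38  39  36  29  38  38  76  31  35  31  34  33  38  34  71 120  19  22  58 126  42
145 :  32  41
[... 1663 characters left out ...]
3  34  58  94 113 129 148 134 121  93  51  27  26  39  36  38  32  35  35  35  31  35  29  34
160 :  34  35  33  36  36  28  28  42  66  64  91  69  67  42  30  27  35  35  30  34  33  32  36  30  35  35  33  37
161 :  31  39  34  36  34  34  38  29  31  21  22  34  29  32  34  30  32  33  36  30  35  39  37  36  35  31  32  32
162 :  30  30  36  35  36  34  34  39  36  31  27  40  36  34  33  40  38  31  33  33  38  36  28  35  40  32  30  29
163 :  38  37  32  34  39  33  27  31  33  28  37  39  35  37  39  32  29  30  33  38  29  32  32  37  34  36  29  30
now tray [-168.9   35.8] tip 76.9 head -13.9 t 23.1 F [ 1.   0.5 -1.1] w 0.127
(-169, 35.7, 29, -14) turn 0.003 shift [ 0.2 -0.1 47.9]
```

Request:
{"name": "drive_tool", "arguments": {"series": [-0.75,0,0,20,0,0,0,-0.75,0,0,17,0,0,0,-0.75,0,0,10,0,0,0,-0.75,0,0,0,0,0,0,-0.75,-4,0,0,0,0,0,-0.75,-3,0,0,0,0,0,-0.75,-3,0,0,0,0,0,-0.75,-3,0,0,0,0,0,-0.75,-4,0,0,0,0,0,-0.75,-6,0,0,0,0,0,-0.75,-7,0,0,0,0,0]}}

```text
t: 24.48
eef_pos: [0.4666, -0.2468, 0.0502]
tool_rot: [0.0, 0.219, 0.976, 0.0]
contact_force: [-0.2, 0.5, 2.2]
gripper_width: 0.126
```

```bash
python3 -c "
from dump import *
dump(294,324,138,164,[(-134,27),(-114,22),(-130,-24)])
plan([(-53.2,6.3,29,-14)])"
```

```text
now tray [-138.   28.] tip 28.3 head -13.8 t 24.52 F [ 0.8 -0.5  1. ] w 0.123
expect (-134, 27) [307.8 154.7]
expect (-114, 22) [303.4 151. ]
expect (-130, -24) [315.9 145.3]
     294 295 296 297 298 299 300 301 302 303 304 305 306 307 308 309 310 311 312 313 314 315 316 317 318 319 320 321 322 323
138 :  58  50  56  90 109 108  95  73  62  24  25  31  33  38  36  33  29  32  36  30  30  34  31  32  36  36  32  43  30  37
139 :  58  79  97 106 106  95  73  62  61  23  32  29  29  36  34  31  32  32  40  32  36  38  29  32  42  34  39  44  34  35
140 :  62 100 112 112  91  64  61  63  51  26  34  37  27  31  29  37  30  33  39  39  34  35  32  36  29  38  40  35  34  38
141 :  59  96 109  97  67  57  70  99  62  29  29  36  37  43  40  35  26  40  33  40  36  30  27  34  28  37  43  40  34  33
142 :  45  73  84  63  57  53  62 102 103  43  29  30  44  57  50  43  30  35  39  41  41  29  37  31  35  53  43  39  35  30
143 :  30  48  59  46  53  43  37  53  95  41  32  32  25  39  47  35  32  34  37  40  37  32  36  47 123 191 134  34  28  33
144 :  30  31  40  34  44  35  31  33  45  3
[... 1912 characters left out ...]
 36  32  28  33  31  27  28  36  31  31  35  35  32  31  36
160 :  36  33  37  33  37  33  33  36  33  29  34  33  31  32  34  25  30  32  39  38  33  39  32  34  37  38  28  35  31  37
161 :  30  33  35  29  34  32  40  38  31  30  39  34  37  27  35  37  33  36  29  37  34  30  35  29  34  33  30  31  35  32
162 :  30  35  36  32  30  35  28  33  36  35  29  30  34  34  36  35  32  37  30  32  34  34  35  32  36  31  33  33  35  30
163 :  38  36  36  34  33  31  36  34  35  32  28  27  34  34  38  31  34  31  33  36  34  30  39  38  30  30  33  34  34  32
now tray [-138.   28.] tip 28.3 head -13.8 t 24.52 F [ 0.8 -0.5  1. ] w 0.123
(-53.2, 6.3, 29, -14) turn 0.003 shift [-87.6  -0.6  -0.5]
```

Request:
{"name": "drive_tool", "arguments": {"series": [-0.75,-6,0,-0.5,0,0,0,-0.75,-8,0,0,0,0,0,-0.75,-8,0,0,0,0,0,-0.75,-8,0,0,0,0,0,-0.75,-8,0,0,0,0,0,-0.75,-8,0,0,0,0,0,-0.75,-8,0,0,0,0,0,-0.75,-8,0,0,0,0,0,-0.75,-8,0,0,0,0,0,-0.75,-8,0,0,0,0,0,-0.75,-6,0,0,0,0,0,-0.75,-3,0,0,0,0,0]}}

```text
t: 26.02
eef_pos: [0.5452, -0.2838, 0.0506]
tool_rot: [0.0, 0.219, 0.976, -0.0]
contact_force: [-0.0, -0.1, -0.2]
gripper_width: 0.123
```

```bash
python3 -c "
from dump import *
dump(274,304,126,150,[(-28,0)])
plan([(-53.2,6.3,29,-14)])"
```

```text
now tray [-54.7   7.4] tip 28.7 head -13.9 t 26.07 F [-0.6 -0.1 -0.1] w 0.124
expect (-28, 0) [285.4 135.7]
     274 275 276 277 278 279 280 281 282 283 284 285 286 287 288 289 290 291 292 293 294 295 296 297 298 299 300 301 302 303
126 : 136  78  74  83  59  51  42  59 110 196 150  23  32  43  45  51  27  34  30  37  53  39  35  31  30  32  41  32  46 119
127 : 160 139  74  56  41  42  44  33  78 156 181  25  20  31  45  49  33  29  37  40  55  40  38  34  30  42  45  37  82 147
128 : 164 161 132  49  39  34  46  36  49 124 160  24  33  35  31  37  30  31  38  39  50  40  36  36  34  33  52  33  71 106
129 : 164 164 163 127  43  34  31  35  29  55  83  39  49  59  46  34  34  37  22  33  42  36  35  47  23  36  33  35  31  30
130 : 163 161 161 164 132  36  34  32  39  27  38  50  60  53  48  30  26  31  34  28  28  26  26  41  33  31  27  33  36  37
131 : 162 161 163 166 168 103  29  36  35  36  30  45  50  58  44  24  33  29  37  33  48 102  56  34  34  29  35  34  35  38
132 : 162 163 170 165 146  84  26  24  31  34  32  33  32  33  36  25  35  32  29  36  59 125 126  27  27  32  
[... 1590 characters left out ...]
31  37  34  33  29  36  32  40  29  36  33  37  31  31  31  31
146 : 115 255  13  30  34  36  30  27  38  29  35  36  28  26  30  36  32  29  38  36  40  38  36  33  33  31  33  35  36  37
147 : 112 255  40  27  30  35  36  31  35  37  36  38  28  29  36  33  41  32  35  32  32  34  37  35  41  33  38  34  34  26
148 :  86 233  99  28  30  39  32  38  34  34  34  32  33  33  34  28  33  34  34  38  33  33  36  37  32  32  30  34  33  31
149 :  73 181 176  21  34  27  25  33  38  35  33  36  31  31  31  30  34  33  28  34  35  39  34  39  33  36  36  35  26  36
now tray [-54.7   7.4] tip 28.7 head -13.9 t 26.07 F [-0.6 -0.1 -0.1] w 0.124
(-53.2, 6.3, 29, -14) turn 0.003 shift [-1.7 -0.7 -0.3]
```

Request:
{"name": "drive_tool", "arguments": {"series": [-0.75,-0.2,-3.2,0,0,0,-0.122,-0.75,-0.2,-3.2,0,0,0,-0.122,-0.75,-4,-0.2,0,0,0,0,-0.75,-5,-0.2,0,0,0,0,-0.75,-5,-0.2,0,0,0,0,-0.75,0,0,0,0,0,0]}}

```text
t: 26.82
eef_pos: [0.5572, -0.2929, 0.0506]
tool_rot: [0.0, 0.098, 0.995, -0.0]
contact_force: [0.1, -0.5, -0.0]
gripper_width: 0.123
```

```bash
python3 -c "
from dump import *
dump(268,296,124,144,[(-15,0)])
plan([(-20,0,29,0)])"
```

```text
now tray [-41.7   0.8] tip 28.6 head 0.1 t 26.88 F [ 0.3 -0.4 -0.6] w 0.125
expect (-15, 0) [282.2 134. ]
     268 269 270 271 272 273 274 275 276 277 278 279 280 281 282 283 284 285 286 287 288 289 290 291 292 293 294 295
124 : 165 159 159 162 166 158 102  41  59  98 115 103  66  59  69 100  58  30  46  43  48  35  34  32  34  30  31  59
125 : 165 167 163 160 161 163 135  31  51  82  92  78  53  50  52  92  64  31  59  32  38  35  30  41  32  36  34  64
126 : 168 162 163 163 157 160 165 128  33  54  65  43  43  43  32  38  45  54 115 118  28  31  29  36  35  34  28  79
127 : 167 165 162 163 162 162 164 157  91  39  47  31  39  40  38  28  28  51  95 105  28  21  33  30  34  52  36 100
128 : 165 163 163 161 165 161 165 164 143  64  43  41  39  31  36  38  40  36  51  49  34  32  34  44  94 189 107 112
129 : 164 161 165 161 163 165 165 164 162 133  64  39  30  19  39  33  29  32  42  43  21  33  29  40  88 164  96  73
130 : 163 162 166 159 161 165 163 162 161 159 133  66  22  25  29  37  39  34  37  35  33  37  45  22  34  72  50  33
131 : 165 163 164 163 162 163 163 162 161 165 183 1
[... 911 characters left out ...]
172  67 126 180  22  34  32  33  42  69  70  89  68  54  55  38  43  95 127  50  33  28  38  27  40
140 : 162 160 163 174  74 111 246  18  28  29  38  29  27  32  33  35  29  46  41  56  98  94  35  31  31  33  30  36
141 : 160 162 158 180 102 119 255  11  25  29  30  27  35  28  33  29  34  35  30  52  66  39  30  32  37  36  33  37
142 : 162 158 161 187 170 107 253  87  32  33  40  29  31  37  33  35  34  31  33  34  35  28  33  36  35  32  34  32
143 : 163 157 161 182 192  78 217 125  24  36  31  34  31  40  29  35  39  28  36  34  31  31  39  38  34  37  33  33
now tray [-41.7   0.8] tip 28.6 head 0.1 t 26.88 F [ 0.3 -0.4 -0.6] w 0.125
(-20, 0, 29, 0) turn 0.002 shift [-21.7  -0.8  -0.4]
```

Its hole is at about (282,134), as expected. I'll push it through, then retreat upward and back clear of the view for the check.

Request:
{"name": "drive_tool", "arguments": {"series": [-0.75,-4,-0.3,0,0,0,0,-0.75,-5,-0.3,0,0,0,0,-0.75,-5,-0.2,0,0,0,0,-0.75,-5,0,0,0,0,0,-0.75,-3,0,0,0,0,0,-0.75,0,0,0,0,0,0,-0.75,0,0,0,0,0,0]}}

```text
t: 27.75
eef_pos: [0.5778, -0.2981, 0.0506]
tool_rot: [-0.0, 0.098, 0.995, 0.0]
contact_force: [-0.6, 0.4, -0.8]
gripper_width: 0.123
```

Request:
{"name": "drive_tool", "arguments": {"series": [-0.75,10,0,0,0,0,0,-0.75,5,0,-30,0,0,0,-0.75,0,0,-45,0,0,0,-0.75,0,0,-45,0,0,0,-0.75,0,45,0,0,0,0,-0.75,0,50,0,0,0,0,-0.75,0,50,0,0,0,0,-0.75,0,50,0,0,0,0,-0.75,0,50,0,0,0,0,-0.75,0,50,0,0,0,0,-0.75,0,0,0,0,0,0]}}

```text
t: 29.12
eef_pos: [0.6206, 0.0001, 0.1703]
tool_rot: [-0.0, 0.094, 0.996, 0.001]
contact_force: [0.1, 0.8, -0.1]
gripper_width: 0.125
```

```bash
python3 -c "
from plan import *
plan([]); c=wash(); S=cam('scene')
cv2.imwrite('pics/end.png',np.hstack([cv2.resize(c[0][90:260,270:420],(400,453)),cv2.resize(S[0][100:210,220:360],(400,453))]))"
```

```text
now tray [-37.1 300.8] tip 148.3 head 0.6 t 29.12 F [ 0.1  0.8 -0.1] w 0.125
washer [-129.  -26.] area 149 sat 140
```

View pics/end.png

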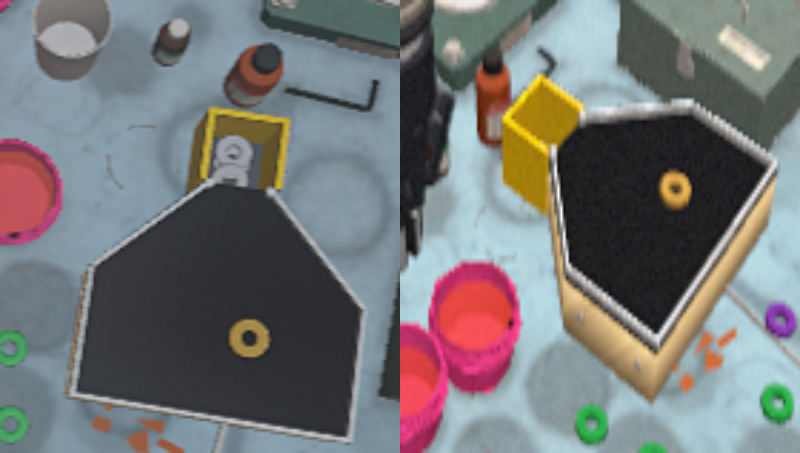

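Pic 11: the deck holds only the brass washer, at crop (250,338), with nothing round the tray moved. Rings show in the slot at (233,152) and (230,178). I'll take one close crop of the slot.

```bash
python3 -c "
from plan import *
c=cam('top')
cv2.imwrite('pics/end2.png',cv2.convertScaleAbs(cv2.resize(c[0][125:168,335:385],(700,600),interpolation=2),alpha=1.4,beta=10))
# bright spots in tray coords at several heights
for u,v in((357,147),(356,157)): print([np.round(1000*RT.T@(ray(c,u,v,z)[:2]-O)) for z in(.012,.03)])"
```

```text
[array([49., -1.]), array([43.,  2.])]
[array([23., -2.]), array([18.,  2.])]
```

View pics/end2.png

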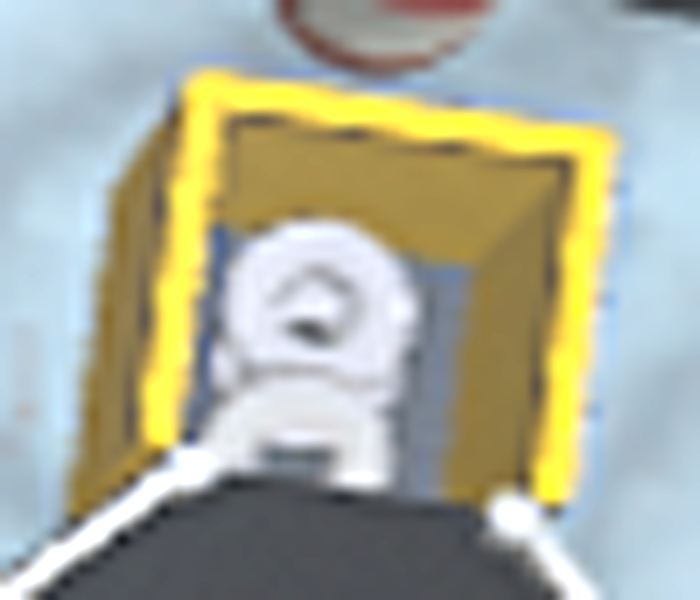

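Pic 12 shows three rings in the slot, all low and clear of the gate: an upper one at (320,305) with part of a second showing beneath it, and one near the deck end at (300,430). The arm is clear, so I'm handing in.

```bash
python3 -c "
from station import bot
bot.hand_in()"
```

```text
the job is handed in; nothing more can be done
```

I swept all three steel washers through the gate one at a time into the slot and handed the job in at about 29 s of the 64 s allowed. No verdict was reported.

**Last checks:**
- **Steel washers:** the top view shows only the brass washer left on the deck. Three rings lie in the slot, two of them stacked, so one is seen only in part beneath another. I did not measure their height in the slot or whether they were still.
- **Brass washer:** it measures within about 3 mm of where it started. That is roughly the measuring accuracy.
- **Things round the tray:** the cup, both bottles and the nearest tub look undisturbed in the last pictures. The marker and the pink lid were outside those crops, and the arm never went down near them.
- **Robot:** the arm stood about 0.3 m clear of the tray with no contact force. The highest force I read during the pushes was about 2.5 N.

**One disagreement:** the text puts the fingertips 22 mm ahead of the TCP. With the jaws nearly shut, the camera placed the tips roughly 12 mm behind the TCP height, about 35 mm higher than stated. I set the working height from the images and by going down in small steps while watching the force. The tips did not clearly touch the deck.

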